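Pack the radio kit into its tray

ROBOT

A 6-joint arm with a two-finger parallel gripper is mounted at the origin on the work surface. World frame = base frame: x ahead of the robot, y to its left, z up, the work surface at z = 0. Lengths are in m, angles in rad, forces in N, time in s.
With the tool pointing down it reaches from about 0.3 to 0.875 m from the base axis. Payload 6.4 kg.
Tool frame: the origin (TCP) lies midway between the tips of the shut fingers; the grasp point (between the pads) lies 19 mm behind it; z points along the fingers, y is the line along which they close (so a half turn about z gives the same grasp; the last joint's range is limited). The gripper opens to 88 mm and grips with 3 to 60 N. Pads are 18 mm wide; open, the fingers measure 123 mm over their backs; the gripper's body (75 mm by 187 mm) begins 45 mm behind the grasp point.
Start: joints at [1.096, 0.181, 1.607, -0, 1.354, -0.206], TCP at [0.153, 0.554, 0.206] pointing down, gripper open.
Joint ranges: [-2.99, 2.99], [-0.89, 2.07], [0.3, 2.58], [-1.14, 4.28], [0, 2.63], [-3.12, 3.12]. Speed limits (rad/s): [2.57, 2.57, 3.01, 3.14, 3.14, 3.14].

INTERFACE

Orientations are given as a 3x3 rotation matrix whose columns are the frame's x, y, z axes.
In Python, from rig import bot, read_camera, ticket gives the robot as it stands.
- The arm moves only by the tool send_rows, never from a script. Its argument "increments" is a list of rows, each a list of 5 numbers: the shift along the tool's x, y, z in m, then the turn about the tool's z in degrees, then the opening, from -1 (shut) to 1 (fully open). In form: [[x, y, z, spin, gripper], ...]. A call has 1 to 20 rows; each row shifts and turns the commanded pose from where the row before left it, along the tool's axes as they then stand; what a row does not reach is not made up. A row lasts 1/10 s, in which the tool goes at most 50 mm and 8.59 degrees, less where a joint would pass 70% of its speed; a pose out of reach is approached as far as the arm can. A call with a gripper value outside its range is refused whole. The fingers move at their own pace and stop on an object; the grip force is fixed at half the most. Time passes only in rows, so rows that do not move let the fingers close. It gives the time, the measured TCP pose, the force, the opening and the grip force at its end, in the units of the state.
- bot.sense(): the state, without advancing time (a new reading comes with each control period).
- read_camera(name): name is "scene" or "top" or "wrist"; returns a dict with "img" (400x640x3 uint8, blue, green, red), "fov_y" (degrees; the focal length in pixels is half the picture's height over the tangent of half this angle, whatever the lens; pixels are square), "cx", "cy" (the principal point, pixels), "cam_to_world" (4x4, takes a point from camera to world coordinates). Camera axes: x right, y down, z forward; pixel columns grow to the right and rows downward; lengths in m; the calibration is good to about 2 mm. A picture is of the moment at which its call begins. There is no depth.
- ticket.sign_off(): hands the job in; it is judged then, once.
The state is a dict: "time": time; "q": joint angles; "dq": joint speeds; "joint_torque": joint torques, N m; "tcp_pos": TCP position; "eef_rot": TCP orientation; "ft_force": force on the tool from outside, world axes, zero at the start; "wrist_torque": the same for the moment, N m; "finger_gap": opening from 0.0 (shut) to 1.0 (fully open); "finger_force": force on a finger pad.
Only numpy, scipy, OpenCV 4.12 (cv2) and the standard library are available. Lean on these libraries where they do the work, as an engineer would, in place of code of your own. Each camera call takes 0.05 s, during which the arm holds its last target. There are 200 camera calls.

TASK

Pack the radio kit away: stand the battery case, the flux jar, the generator and the speaker side by side in the plywood tray, each upright as it stands now and flat on the tray's floor, and push the black sleeve fully down onto the generator's spigot. Never tip the glass jar over, and leave the solder spool, sponge tin and screwdriver where they are.

Things in the scene. Friction and masses are not known exactly. Their poses are not given: they have to be found in the camera images.
- tray: The open plywood tray, fixed to the bench, outside 118 (its x) x 168 (its y) x 28 mm high. Inside it is 110 (x) x 160 (y) mm; walls 4 mm, floor 5 mm thick, so walls stand 23 mm above the inner floor. Origin: centre of its underside, z up. 
- battery_case: Long low grey battery case, a plain bar 150 (its x) x 40 (its y) x 42 mm high, with four thin dark bars across its top. About 220 g. Origin: centre of its underside, z up. 
- jar: Amber glass flux jar with a closed white lid, an upright cylinder 56 mm in diameter (lid as wide as the body) and 84 mm high, its bottom edge rounded by about 5 mm. About 200 g. Origin: centre of its underside, z up. 
- generator: Grey generator block with dark vents, 58 (its x) x 50 (its y) x 72 mm high, with a round steel spigot 16 mm in diameter standing 24 mm up from the middle of its top (96 mm high in all; the spigot's tip is bevelled). About 300 g. Origin: centre of its underside, z up. 
- spigot_base (a point): Point on the generator's axis at the foot of the spigot, 72 mm above the generator's underside; axes as the generator's.
- speaker: White speaker block with a round black grille on its two wide faces, 58 (its x) x 40 (its y) x 78 mm high. About 180 g. Origin: centre of its underside, z up. 
- sleeve: Black rigid plastic sleeve, a tube open at both ends, 32 mm outside, 20 mm bore, 44 mm high, standing upright; either end may go first. About 30 g. Origin: centre of its lower end, z along the bore.
- sleeve_mid (a point): Middle of the sleeve's bore, 22 mm from either end; z along the bore.
- spool: Bystander: solder spool standing upright, black flanges 48 mm in diameter, 44 mm high. Origin: centre of its underside, z up. 
- sponge_tin: Bystander: small metal tin with a brown sponge, 44 (its x) x 60 (its y) x 20 mm, its wire bail rises to 31 mm. Origin: centre of its underside, z up. 
- screwdriver: Bystander: screwdriver lying along its x, handle towards its -x, about 170 mm long, under 35 mm high. Origin: underside, near the middle.
There are look-alikes about, which are no part of the job. What is shaped like the jar but green or purple is not meant.

How it is judged:
At the end, for the whole second after the job is handed in: Battery case, jar, generator and speaker all stand in the tray: underside less than 5 mm above the tray's inner floor, tilted less than 0.1 rad, at rest; the sleeve is on the generator's spigot, within 5 mm of its axis, aligned within 0.12 rad, its end within 4 mm of the generator's top, at rest (x of battery_case in the frame of tray between -0.05 and 0.05 m and y of battery_case in the frame of tray between -0.075 and 0.075 m and z of battery_case in the frame of tray between 0 and 0.01 m and angle between each of battery_case, jar, generator, speaker's own z axis and vertical below 0.1 rad and linear speed of each of battery_case, jar, generator, speaker, sleeve below 0.02 m/s and x of jar in the frame of tray between -0.05 and 0.05 m and y of jar in the frame of tray between -0.075 and 0.075 m and z of jar in the frame of tray between 0 and 0.01 m and x of generator in the frame of tray between -0.05 and 0.05 m and y of generator in the frame of tray between -0.075 and 0.075 m and z of generator in the frame of tray between 0 and 0.01 m and x of speaker in the frame of tray between -0.05 and 0.05 m and y of speaker in the frame of tray between -0.075 and 0.075 m and z of speaker in the frame of tray between 0 and 0.01 m and horizontal distance between sleeve_mid and spigot_base below 0.005 m and z of sleeve_mid in the frame of spigot_base between 0.018 and 0.026 m and angle between the z axis of sleeve and the z axis of generator, either way round below 0.12 rad); the robot touches nothing.
It fails at once if the glass jar is tipped over (more than 0.8 rad) (angle between jar's own z axis and vertical above 0.8 rad).
It fails at once if the solder spool, sponge tin or screwdriver is moved more than 30 mm (distance of any of spool, sponge_tin, screwdriver from where it was at the start of the episode above 0.03 m).
It also fails if it takes over 72 s, if anything falls off the work surface, if the arm or the gripper's body presses on something with over 40 N, if the wrist force passes 120 N, or if a joint passes its speed limit or range.

## Working session

There is one attempt and no reset: what is moved stays moved. The work goes in short steps, Python scripts to look and compute and a tool call to move; the robot and the scene stay as the last step left them, time stands still between calls to the robot, and variables do not carry over. Pictures are saved under pics/ and viewed, at most 10 in all, crops included, and the job is handed in when it is done.

Besides the shell and the picture viewer there is one more tool, called after "Request:" as name([rows], argument=value, ...), one row to a line, values as JSON. send_rows: Moves the arm, as the interface text tells. Its arguments: {"type":"object","properties":{"increments":{"type":"array"}},"required":["increments"]}

```bash
mkdir -p pics; ls
cat > h.py <<'E'
import numpy as np, cv2, json
from rig import bot, read_camera, ticket
def snap(name,out):
    c=read_camera(name); cv2.imwrite(f'pics/{out}.png',c['img'])
    d={k:np.array(v).tolist() for k,v in c.items() if k!='img'}
    json.dump(d,open(f'pics/{out}.json','w')); return c
def load(out): 
    d=json.load(open(f'pics/{out}.json')); d['T']=np.array(d['cam_to_world']); d['f']=200/np.tan(np.radians(d['fov_y'])/2); return d
def ray(out,u,v):
    d=load(out); r=d['T'][:3,:3]@np.array([(u-d['cx'])/d['f'],(v-d['cy'])/d['f'],1]); return d['T'][:3,3],r/np.linalg.norm(r)
def atz(out,u,v,z):
    o,r=ray(out,u,v); return o+r*(z-o[2])/r[2]
def tri(obs):
    A=np.zeros((3,3));b=np.zeros(3);R=[ray(*o) for o in obs]
    for o,r in R:
        P=np.eye(3)-np.outer(r,r);A+=P;b+=P@o
    x=np.linalg.solve(A,b); return x,[np.linalg.norm((np.eye(3)-np.outer(r,r))@(x-o)) for o,r in R]
def proj(out,p):
    d=load(out); q=d['T'][:3,:3].T@(np.array(p)-d['T'][:3,3]); return d['cx']+d['f']*q[0]/q[2], d['cy']+d['f']*q[1]/q[2]
E
python3 - <<'E'
from h import *
for n in ('scene','top','wrist'):
    snap(n,n+'0'); d=load(n+'0'); print(n,d['fov_y'],d['cx'],d['cy'],d['T'].round(3).tolist())
print(bot.sense())
E
```

```text
pics
scene 55.5020941834237 318.66912448813224 200.47108770139917 [[-0.794, 0.404, -0.454, 1.015], [0.608, 0.53, -0.591, 0.669], [0.001, -0.746, -0.666, 0.829], [0.0, 0.0, 0.0, 1.0]]
top 51.1996258536874 314.2278941486032 198.6510754140008 [[0.012, -0.993, 0.117, 0.381], [-1.0, -0.011, 0.003, 0.012], [-0.001, -0.117, -0.993, 1.066], [0.0, 0.0, 0.0, 1.0]]
wrist 69.16685669771132 319.8699474700307 197.42072740846407 [[0.266, 0.928, 0.26, 0.086], [0.964, -0.256, -0.073, 0.572], [-0.002, 0.271, -0.963, 0.386], [0.0, 0.0, 0.0, 1.0]]
{'time': 0.15, 'q': array([ 1.09570326e+00,  1.81401871e-01,  1.60773339e+00,  1.99100575e-05,
        1.35382303e+00, -2.06297898e-01]), 'dq': array([ 0.00168101, -0.00185535, -0.0021143 , -0.00010243,  0.00186746,
       -0.00027742]), 'joint_torque': array([ 6.18901572e-05, -4.34231901e+01, -3.42180061e+01,  7.02250586e-02,
        3.55852686e-02, -7.16925229e-05]), 'tcp_pos': array([0.1524713 , 0.5539573 , 0.20542115]), 'eef_rot': array([[-9.64090326e-01,  2.65573776e-01, -6.41959247e-04],
       [ 2.65574383e-01,  9.64089619e-01, -1.20549533e-03],
       [ 2.98758300e-04, -1.33269431e-03, -9.99999067e-01]]), 'ft_force': array([ 0.01899167, -0.81860962,  0.15329372]), 'wrist_torque': array([0.01128371, 0.02221559, 0.04595691]), 'finger_force': 0.0, 'finger_gap': 1.0005804164141614}
```

View pics/top0.png

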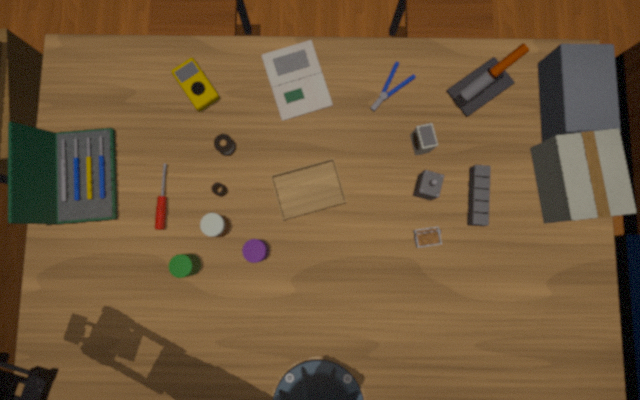

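View pics/scene0.png

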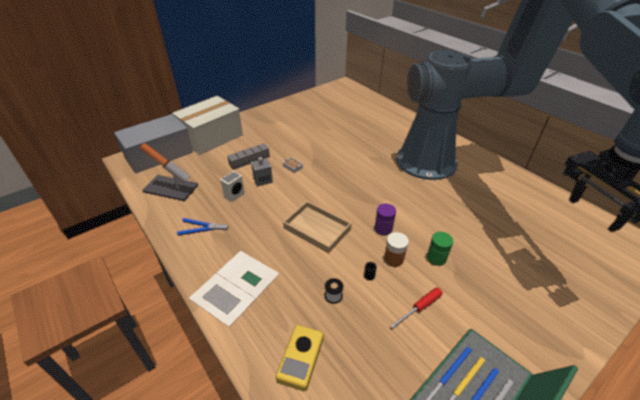

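Top view: tray (309,190), battery (480,195), generator with spigot (431,185), speaker (426,137), sleeve (220,189) and spool (225,145). The jar candidates are white lid (212,225), green (181,265) and purple (255,250). The scene view shows only the white-lidded one is amber, at (396,250), so I choose that. The box at (395,17) is furniture, and the multimeter and case are irrelevant. Next is a close crop to check.

Run:
```python
from h import *
t=cv2.imread('pics/top0.png');s=cv2.imread('pics/scene0.png')
z=lambda im,x,y,w,h,k:cv2.resize(im[y:y+h,x:x+w],None,fx=k,fy=k,interpolation=cv2.INTER_CUBIC)
a=z(t,400,110,100,150,4); b=z(t,185,120,100,150,4)
cv2.imwrite('pics/c1.png',np.hstack([a,b]))
a=z(s,210,135,100,75,4); b=z(s,320,195,100,75,4);c=z(t,260,150,100,75,4);d=z(s,275,190,100,75,4)
cv2.imwrite('pics/c2.png',np.vstack([np.hstack([a,b]),np.hstack([c,d])]))
```

```text
(no output)
```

View pics/c1.png

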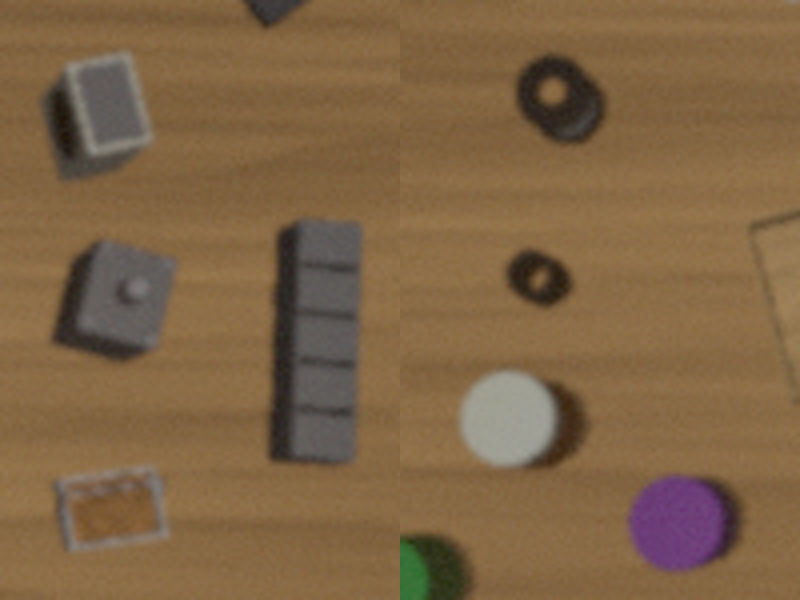

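View pics/c2.png

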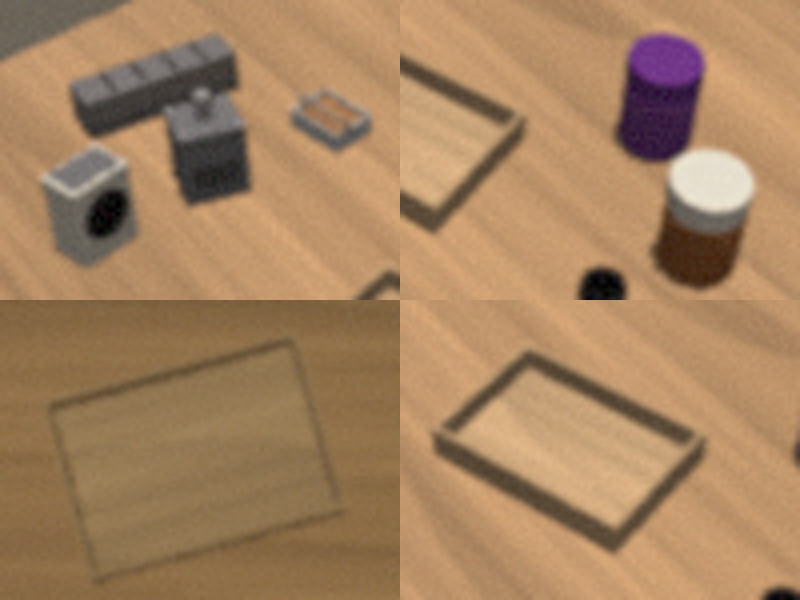

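Crop c1 confirms the choice: the white-lid jar is at (508,418), clearly apart from the green and purple ones, and c2 shows amber glass below its lid. Sleeve ring top is at (533,275), the generator spigot at (134,290), and the speaker, battery and tray corners are readable. Next I triangulate.

Run:
```python
from h import *
f=lambda x0,y0,k=4:(lambda x,y:((x+.5)/4-.5+x0,(y+.5)/4-.5+y0))
L=f(400,110);R=f(85,120);T=f(260,75)   # R: x includes 400 panel offset -> 185-100
A=f(210,135);B=f(220,195);D=f(175,115)
def two(n,t,s): x,e=tri([('top0',*t),('scene0',*s)]); print(n,x.round(4),np.round(e,4))
two('jarlid',R(508,418),B(711,183)); two('spigot',L(134,288),A(203,94)); two('sleeve',R(533,275),B(602,281))
two('spk_c',L(109,104),A(86,169)); two('gen_c?',L(128,295),A(204,113))
two('bat corner',L(291,460),A(215,38)); 
for n,t,s in (('A',T(50,407),D(616,535)),('B',T(293,341),D(434,433)),('C',T(342,511),D(530,352)),('D',T(97,579),D(705,440))): two('tray'+n,t,s)
def rect(n,pts,z):
    p=np.array([atz('top0',*q,z)[:2] for q in pts]); c=p.mean(0); e=np.roll(p,-1,0)-p
    print(n,c.round(4),'len',np.linalg.norm(e,axis=1).round(4),'yaw',np.degrees(np.arctan2(e[:,1],e[:,0])).round(1))
rect('spk',[L(*q) for q in((68,65),(130,55),(150,142),(86,155))],.078)
rect('gen',[L(*q) for q in((103,241),(175,262),(155,348),(76,330))],.072)
rect('bat',[L(*q) for q in((298,220),(360,225),(354,462),(291,460))],.042)
rect('tray',[T(*q) for q in((50,407),(293,341),(342,511),(97,579))],.028)
for n,q,z in(('jar',R(508,418),.084),('sleeve',R(533,275),.044),('spool',R(552,92),.044),('spig',L(134,290),.096),('tin',L(112,508),.02),('purple',R(679,522),.084)):print(n,atz('top0',*q,z).round(4))
```

```text
jarlid [0.4345 0.2561 0.0797] [0.0005 0.0005]
spigot [ 0.54   -0.2652  0.0957] [0.0011 0.0011]
sleeve [0.5253 0.2531 0.0432] [0.0008 0.0008]
spk_c [ 0.6554 -0.2574  0.0772] [0.0005 0.0005]
gen_c? [ 0.5394 -0.2678  0.0744] [0.0015 0.0015]
bat corner [ 0.4514 -0.3783  0.0527] [0.0126 0.0126]
trayA [0.561  0.1233 0.0147] [0.0004 0.0004]
trayB [ 0.607  -0.0333  0.0187] [0.0026 0.0026]
trayC [ 0.4971 -0.0641  0.0185] [0.0012 0.0012]
trayD [0.451  0.0913 0.0164] [0.0009 0.0009]
spk [ 0.6547 -0.2565] len [0.0384 0.0551 0.0398 0.0567] yaw [ -80.  -168.6  102.3   10.1]
gen [ 0.5386 -0.2671] len [0.0449 0.0541 0.0483 0.0571] yaw [-106.   165.8   77.6  -17.6]
bat [ 0.5162 -0.3975] len [0.0386 0.148  0.0385 0.15  ] yaw [-94.1 176.4  88.8  -3.5]
tray [0.527  0.0294] len [0.1591 0.1124 0.1587 0.1127] yaw [ -73.9 -163.8  106.2   16.4]
jar [0.4339 0.2555 0.084 ]
sleeve [0.5246 0.2535 0.044 ]
spool [0.6405 0.2461 0.044 ]
spig [ 0.5379 -0.2643  0.096 ]
tin [ 0.4124 -0.2693  0.02  ]
purple [0.3743 0.1531 0.084 ]
```

Request:
send_rows([
  [0,0,0,8.35,1],
  [0,0,0,8.35,1],
  [0,0,0,8.35,1],
  [0,0,0,8.35,1],
  [0,0,0,8.35,1],
  [0,0,0,8.35,1],
  [0,0,0,8.3,1],
  [-0.043,0.0164,0,0,1],
  [-0.043,0.0164,0,0,1],
  [-0.043,0.0164,0,0,1],
  [-0.043,0.0164,0,0,1],
  [-0.043,0.0164,0,0,1],
  [-0.043,0.0164,0,0,1],
  [-0.043,0.0164,0,0,1],
  [-0.043,0.0164,0,0,1],
  [-0.043,0.0164,0,0,1],
  [-0.043,0.0164,0,0,1],
  [-0.043,0.0164,0,0,1],
  [-0.043,0.0164,0,0,1],
  [-0.043,0.0164,0,0,1],
])

```text
time: 2.15
tcp_pos: [0.5141, 0.0753, 0.206]
eef_rot: [[-0.279, 0.96, -0.0], [0.96, 0.279, 0.0], [0.0, -0.0, -1.0]]
ft_force: [0.5, 0.1, 0.7]
finger_gap: 0.999
finger_force: 0.0
```

```bash
cat >> h.py <<'E'
def state():
    s=bot.sense(); R=s['eef_rot']; print('t',s['time'],'tcp',s['tcp_pos'].round(4),'th',np.degrees(np.arctan2(R[1,1],R[0,1])).round(2),'gap',round(s['finger_gap']*88,1),'F',s['finger_force'],s['ft_force'].round(1)); return s
E
python3 - <<'E'
from h import *
state(); snap('wrist','w1')
E
```

```text
t 2.15 tcp [0.5141 0.0753 0.206 ] th 16.18 gap 87.9 F 0.0 [0.5 0.1 0.7]
```

View pics/w1.png

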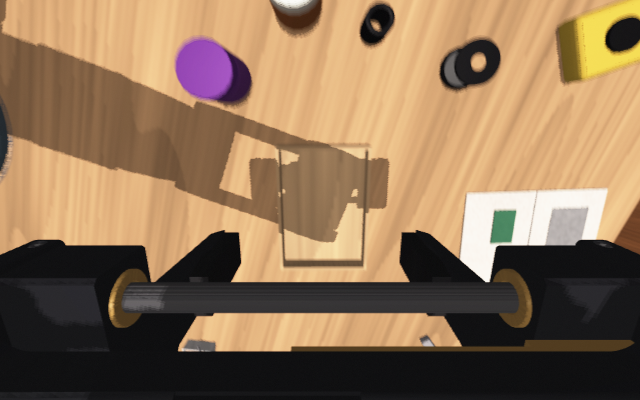

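w1 shows the tray between (280,147) and (365,265), the sleeve at (378,22) and the spool at (478,62). I'll enlarge the tray and sleeve.

Run:
```python
from h import *
t=cv2.imread('pics/w1.png')
z=lambda x,y,w,h,k:cv2.resize(t[y:y+h,x:x+w],None,fx=k,fy=k,interpolation=cv2.INTER_CUBIC)
o=np.zeros((600,800,3),np.uint8); o[:600,:480]=z(262,130,120,150,4); o[:200,500:740]=z(350,0,60,50,4)
o[220:380,500:760]=z(260,0,65,40,4)
cv2.imwrite('pics/c3.png',o)
```

```text
(no output)
```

View pics/c3.png

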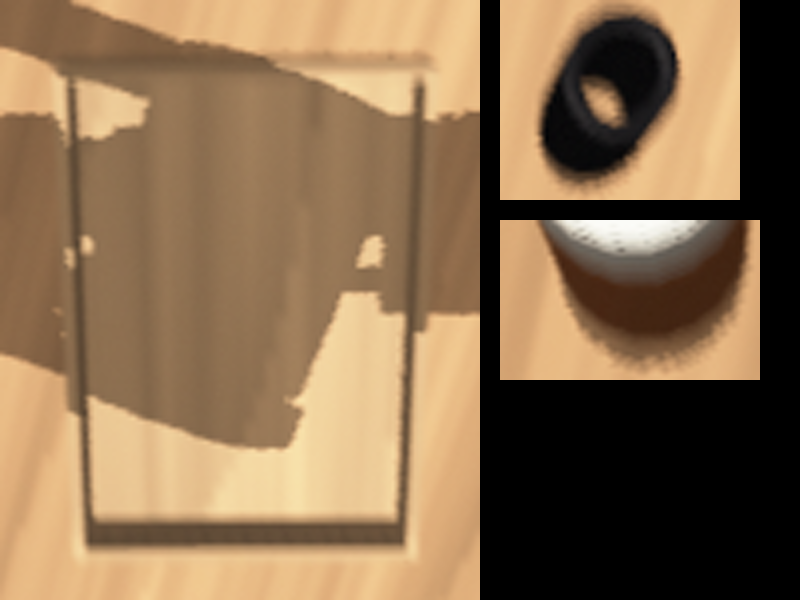

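The crop shows the -y inner rim corners at (86,546) and (406,546), side rims up to (68,80) and (424,80), and the outer top edge of the +y wall at y=70. The sleeve ring centre is about (622,80).

Run:
```python
from h import *
W=lambda x,y:((x+.5)/4-.5+262,(y+.5)/4-.5+130)
P=lambda x,y,z:atz('w1',*W(x,y),z)[:2]
a,b,c,d=P(86,546,.028),P(406,546,.028),P(424,80,.028),P(68,80,.028)
l,r=P(66,70,.028),P(428,70,.028)
print(a,b,c,d,'w',np.linalg.norm(b-a),np.linalg.norm(c-d),'floor w',np.linalg.norm(P(91,520,.005)-P(399,520,.005)))
m0=(a+b)/2; m1=(l+r)/2; v=m1-m0; print('len -80..84',np.linalg.norm(v),'yaw y',np.degrees(np.arctan2(v[1],v[0])),'x yaw',np.degrees(np.arctan2(*(b-a)[::-1])),np.degrees(np.arctan2(*(c-d)[::-1])))
v/=np.linalg.norm(v); print('center',m0+v*.08, m1-v*.084,(a+b+c+d)/4)
S=lambda x,y:((x-500+.5)/4-.5+350,(y+.5)/4-.5)
print('sleeve',atz('w1',*S(622,80),.044)); 
f=lambda x0,y0:(lambda x,y:((x+.5)/4-.5+x0,(y+.5)/4-.5+y0));R=f(85,120)
print(tri([('w1',*S(622,80)),('top0',*R(533,275))]))
```

```text
[ 0.50153892 -0.06330366] [ 0.60713601 -0.03265448] [0.56201444 0.11976921] [0.45722955 0.08939315] w 0.10995506933449618 0.10909893354290322 floor w 0.11187110487769877
len -80..84 0.16201333107476096 yaw y 106.22781957121796 x yaw 16.18517889344048 16.166327276579022
center [0.53198088 0.02883358] [0.53253607 0.02692606] [0.53197973 0.02830105]
sleeve [0.52823992 0.25225323 0.044     ]
(array([0.52995624, 0.26112816, 0.0143883 ]), [np.float64(0.0013083577889205888), np.float64(0.0013083577889204945)])
```

Request:
send_rows([
  [0,0,0,-7.8,1],
  [0,0,0,-7.8,1],
  [0,0,0,-7.8,1],
  [0,0,0,-7.8,1],
  [0,0,0,-7.8,1],
  [0,0,0,-7.8,1],
  [0,0,0,-7.8,1],
  [0,0,0,-7.8,1],
  [0,0,0,-7.9,1],
  [-0.0168,-0.045,-0.0045,0,1],
  [-0.0168,-0.045,-0.0045,0,1],
  [-0.0168,-0.045,-0.0045,0,1],
  [-0.0168,-0.045,-0.0045,0,1],
  [-0.0168,-0.045,-0.0045,0,1],
  [-0.0168,-0.045,-0.0045,0,1],
  [-0.0168,-0.045,-0.0045,0,1],
  [-0.0168,-0.045,-0.0045,0,1],
  [-0.0168,-0.045,-0.0045,0,1],
])

```text
time: 4.0
tcp_pos: [0.6397, -0.3379, 0.2463]
eef_rot: [[-0.998, 0.061, -0.0], [0.061, 0.998, 0.001], [0.0, 0.001, -1.0]]
ft_force: [1.3, 0.5, 0.2]
finger_gap: 1.003
finger_force: 0.0
```

Run:
```python
from h import *
state(); snap('wrist','w2'); t=cv2.imread('pics/w2.png')
print([np.round(proj('w2',p)) for p in ((.516,-.397,.042),(.539,-.266,.096),(.655,-.257,.078))])
cv2.imwrite('pics/w2b.png',cv2.resize(t[:300,160:560],None,fx=2,fy=2,interpolation=cv2.INTER_CUBIC))
```

```text
t 4.0 tcp [ 0.6397 -0.3379  0.2463] th 86.49 gap 88.3 F 0.0 [1.3 0.5 0.2]
[array([266.,  73.]), array([382.,  81.]), array([386., 183.])]
```

View pics/w2b.png

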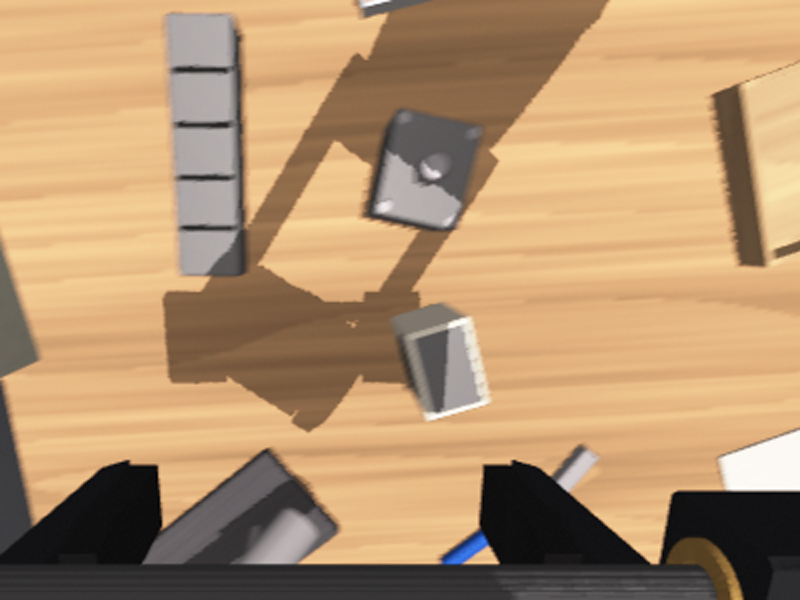

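The 2x crop shows the battery top corners (166,14), (233,14), (239,274), (180,275). The generator top corners are (400,109), (482,128), (455,230), (373,214) with the spigot tip at about (438,162), and the speaker top corners are (408,332), (471,318), (489,403), (427,420).

Run:
```python
from h import *
W=lambda x,y:((x+.5)/2-.5+160,(y+.5)/2-.5)
def rect(n,pts,z):
    p=np.array([atz('w2',*W(*q),z)[:2] for q in pts]); c=p.mean(0); e=np.roll(p,-1,0)-p
    print(n,c.round(4),'len',np.linalg.norm(e,axis=1).round(4),'yaw',np.degrees(np.arctan2(e[:,1],e[:,0])).round(1))
rect('bat',((166,14),(233,14),(239,274),(180,275)),.042)
rect('gen',((400,109),(482,128),(455,230),(373,214)),.072)
rect('spk',((408,332),(471,318),(489,403),(427,420)),.078)
print(atz('w2',*W(438,162),.096))
# heights: combine with top view
L=lambda x,y:((x+.5)/4-.5+400,(y+.5)/4-.5+110)
mid=lambda q:np.mean(q,0)
for n,a,b in(('bat',mid(((166,14),(233,14),(239,274),(180,275))),mid(((298,220),(360,225),(354,462),(291,460)))),('gen',mid(((400,109),(482,128),(455,230),(373,214))),mid(((103,241),(175,262),(155,348),(76,330)))),('spk',mid(((408,332),(471,318),(489,403),(427,420))),mid(((68,65),(130,55),(150,142),(86,155))))):
    x,e=tri([('w2',*W(*a)),('top0',*L(*b))]);print(n,x.round(4),np.round(e,4))
```

```text
bat [ 0.5182 -0.4018] len [0.0389 0.1482 0.0384 0.1489] yaw [ 86.5  -4.3 -92.6 175.9]
gen [ 0.5406 -0.2705] len [0.0475 0.0564 0.0492 0.0575] yaw [  74.6  -15.5 -104.   162.7]
spk [ 0.6563 -0.2597] len [0.0385 0.0554 0.0399 0.0578] yaw [  99.2   12.2  -77.2 -169.2]
[ 0.5382904  -0.26913812  0.096     ]
bat [ 0.5149 -0.4005  0.0387] [0.002 0.002]
gen [ 0.5395 -0.2691  0.0649] [0.0001 0.0001]
spk [ 0.657  -0.2584  0.0711] [0.0004 0.0004]
```

Request:
send_rows([
  [0.0295,-0.0176,0.025,0.5,1],
  [0.0295,-0.0176,0.025,0,1],
  [0.0295,-0.0176,0.025,0,1],
  [0.0295,-0.0176,0.025,0,1],
  [0,0,0.04,0,1],
  [0,0,0.04,0,1],
  [0,0,0.025,0,1],
  [0,0,0.0153,0,1],
  [0,0,0,0,-1],
  [0,0,0,0,-1],
  [0,0,0,0,-1],
  [0,0,0,0,-1],
  [0,0,0,0,-1],
  [0,0,0,0,-1],
  [0,0,0,0,-1],
  [0,0,0,0,-1],
])

```text
time: 5.65
tcp_pos: [0.5171, -0.3987, 0.0264]
eef_rot: [[-0.998, 0.07, 0.0], [0.07, 0.998, -0.0], [-0.0, -0.0, -1.0]]
ft_force: [-0.4, -0.3, 0.6]
finger_gap: 0.296
finger_force: 0.0
```

Request:
send_rows([
  [0,0,0,0,-1],
  [0,0,0,0,-1],
])

```text
time: 5.85
tcp_pos: [0.5171, -0.3987, 0.0263]
eef_rot: [[-0.998, 0.07, -0.0], [0.07, 0.998, 0.0], [0.0, 0.0, -1.0]]
ft_force: [-0.6, -0.0, 0.0]
finger_gap: 0.117
finger_force: 0.0
```

Run:
```python
from h import *
state(); snap('wrist','w3')
```

```text
t 5.85 tcp [ 0.5171 -0.3987  0.0263] th 86.0 gap 10.3 F 0.0 [-0.6 -0.   0. ]
```

View pics/w3.png

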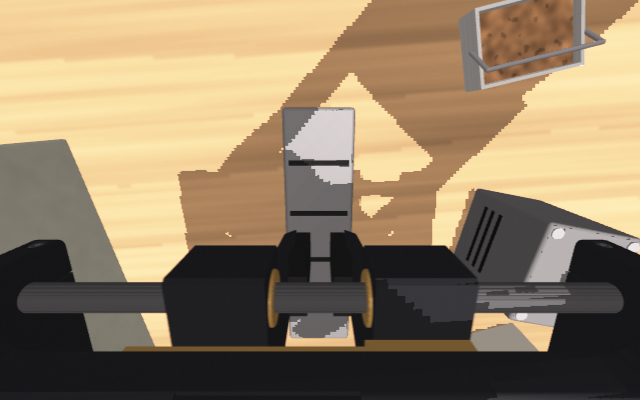

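The fingers closed above the battery, at 10 mm gap with no force, so the real tips seem higher than the reported TCP. I'll check this in the scene view, with the reported TCP and a point 35 mm above it marked.

Run:
```python
from h import *
s=state(); snap('scene','s3'); p=s['tcp_pos']
def mk(n,x,y,w,h,k):
    t=cv2.imread(f'pics/{n}.png'); o=cv2.resize(t[y:y+h,x:x+w],None,fx=k,fy=k,interpolation=cv2.INTER_CUBIC)
    for dz,c in((0,(0,0,255)),(.019,(0,255,255)),(.035,(0,255,0))):
        u,v=proj(n,p+[0,0,dz]); cv2.circle(o,(int((u-x)*k),int((v-y)*k)),3,c,-1); print(n,dz,u,v)
    return o
u,v=proj('s3',p); x,y=int(u)-50,int(v)-75
cv2.imwrite('pics/c4.png',np.hstack([mk('s3',x,y,100,120,4),mk('w3',270,215,100,120,4)]))
```

```text
t 5.9 tcp [ 0.5171 -0.3986  0.0262] th 86.0 gap 6.2 F 0.0 [-0.4 -0.4  0.7]
s3 0 249.1312779834762 154.62223542891343
s3 0.019 248.49953254199568 150.2982869336103
s3 0.035 247.95847049994188 146.5950162030428
w3 0 320.3384168689123 224.8021011847518
w3 0.019 320.3914485689591 236.25891813378664
w3 0.035 320.4455944733047 247.95644459587606
```

View pics/c4.png

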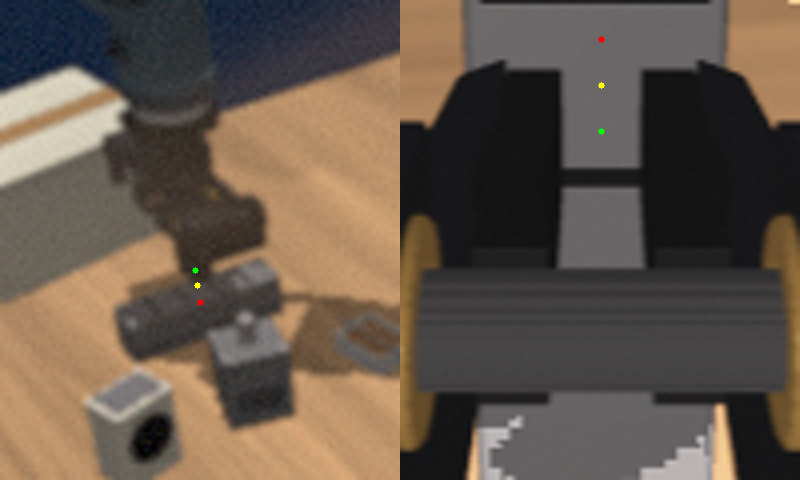

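The scene crop shows the fingertips resting above the battery at about the green mark. Tip travel in w1 and w3 (72 px per 39 mm) gives a tip depth of 0.157 m, so the real tips sit about 36 mm above the reported TCP. I'll correct for that: open, go 38 mm lower and grip again.

Request:
send_rows([
  [0,0,0,0,1],
  [0,0,0,0,1],
  [0,0,0,0,1],
  [0,0,0,0,1],
  [0,0,0,0,1],
  [0,0,0,0,1],
  [0,0,0,0,1],
  [0,0,0,0,1],
  [0,0,0.02,0,1],
  [0,0,0.018,0,1],
  [0,0,0,0,-1],
  [0,0,0,0,-1],
  [0,0,0,0,-1],
  [0,0,0,0,-1],
  [0,0,0,0,-1],
  [0,0,0,0,-1],
  [0,0,0,0,-1],
  [0,0,0,0,-1],
])

```text
time: 7.75
tcp_pos: [0.5174, -0.3991, -0.011]
eef_rot: [[-0.998, 0.07, 0.001], [0.07, 0.998, -0.001], [-0.001, -0.001, -1.0]]
ft_force: [0.1, 0.0, 4.4]
finger_gap: 0.447
finger_force: 30.0
```

Request:
send_rows([
  [0,0,-0.03,0,-1],
  [0,0,-0.045,0,-1],
  [0,0,-0.045,7.75,-1],
  [0,0,0,7.75,-1],
  [0,0,0,7.75,-1],
  [0,0,0,7.75,-1],
  [0,0,0,7.75,-1],
  [0,0,0,7.75,-1],
  [0,0,0,7.75,-1],
  [0,0,0,7.75,-1],
  [0,0,0,7.75,-1],
  [0.0451,0.01125,0,0,-1],
  [0.0451,0.01125,0,0,-1],
  [0.0451,0.01125,0,0,-1],
  [0.0451,0.01125,0,0,-1],
  [0.0451,0.01125,0,0,-1],
  [0.0451,0.01125,0,0,-1],
  [0.0451,0.01125,0,0,-1],
  [0.0451,0.01125,0,0,-1],
  [0.0451,0.01125,0,0,-1],
])

```text
time: 9.75
tcp_pos: [0.4998, 0.0213, 0.1079]
eef_rot: [[-0.28, 0.96, -0.001], [0.96, 0.28, 0.0], [0.0, -0.001, -1.0]]
ft_force: [0.1, 0.2, -1.8]
finger_gap: 0.45
finger_force: 30.0
```

Run:
```python
from h import *
state(); snap('wrist','w5')
# warp to the tray's plane z=.028 (rim) and z of battery top to measure edges numerically
t=cv2.cvtColor(cv2.imread('pics/w5.png'),cv2.COLOR_BGR2GRAY)
print('tray +y inner rim, +y outer rim, corners', [np.round(proj('w5',np.r_[np.array([.532,.028])+np.array([.960,.279])*a+np.array([-.279,.960])*b,.028]),1) for a,b in((-.055,.08),(.055,.08),(-.055,-.08),(.055,-.08))])
```

```text
t 9.75 tcp [0.4998 0.0213 0.1079] th 16.23 gap 39.6 F 29.998445981182158 [ 0.1  0.2 -1.8]
tray +y inner rim, +y outer rim, corners [array([294.2, 106. ]), array([422.7, 106. ]), array([297.9, 272.8]), array([407.4, 272.9])]
```

Run:
```python
from h import *
t=cv2.GaussianBlur(cv2.cvtColor(cv2.imread('pics/w5.png'),cv2.COLOR_BGR2GRAY),(3,3),0).astype(int)
s=bot.sense();p=s['tcp_pos'];X=s['eef_rot'][:,0]
for d in(.07,.075,.08): print(d,np.round(proj('w5',np.r_[(p+X*d)[:2],.161]),1))
for c in (300,320,335): print(c,t[0:140:3,c].tolist())
for c in (380,400): print(c,t[60:140:2,c].tolist())
for r in (60,90):print('row',r,t[r,270:380:3].tolist())
```

```text
0.07 [320.4  97.6]
0.075 [320.3  84.8]
0.08 [320.3  71.6]
300 [216, 216, 216, 217, 217, 218, 217, 217, 216, 215, 214, 214, 215, 217, 218, 220, 220, 220, 220, 220, 220, 220, 220, 220, 220, 220, 220, 221, 223, 224, 225, 227, 229, 208, 206, 148, 200, 209, 208, 208, 208, 208, 208, 208, 208, 206, 206]
320 [217, 217, 218, 219, 221, 223, 225, 227, 228, 228, 228, 227, 226, 225, 224, 223, 222, 222, 221, 220, 220, 219, 218, 217, 216, 215, 214, 213, 213, 213, 214, 220, 226, 206, 201, 144, 201, 207, 207, 208, 207, 207, 208, 207, 206, 205, 205]
335 [217, 216, 216, 215, 215, 214, 212, 211, 211, 211, 210, 211, 211, 213, 214, 215, 215, 214, 214, 214, 214, 215, 215, 215, 215, 216, 218, 221, 224, 225, 225, 227, 228, 207, 208, 141, 199, 207, 206, 206, 206, 206, 206, 206, 206, 205, 203]
380 [223, 223, 224, 226, 227, 227, 227, 227, 227, 225, 224, 222, 220, 219, 217, 216, 219, 224, 225, 215, 203, 200, 204, 221, 229, 229, 229, 229, 230, 230, 231, 234, 236, 238, 239, 239, 238, 239, 239, 238]
400 [228, 228, 229, 229, 230, 230, 229, 229, 228, 228, 228, 229, 230, 231, 231, 232, 232, 232, 231, 218, 214, 214, 220, 233, 235, 235, 235, 235, 235, 235, 235, 235, 235, 235, 235, 235, 235, 235, 235, 235]
row 60 [215, 221, 223, 224, 226, 221, 218, 217, 215, 220, 220, 219, 221, 226, 229, 225, 221, 219, 215, 212, 215, 214, 215, 216, 224, 223, 220, 226, 226, 224, 227, 228, 227, 226, 223, 221, 223]
row 90 [224, 227, 227, 222, 219, 216, 219, 220, 221, 222, 225, 230, 228, 223, 220, 217, 214, 214, 215, 215, 215, 223, 224, 219, 225, 226, 223, 226, 229, 229, 227, 222, 221, 223, 226, 228, 221]
```

Run:
```python
from h import *
t=cv2.imread('pics/w5.png').astype(int); sat=t.max(2)-t.min(2)
m=(sat<25)&(t.max(2)>90); m[:, :200]=0; m[:,450:]=0; m[230:]=0
n,l,st,c=cv2.connectedComponentsWithStats(m.astype(np.uint8))
for i in range(1,n):
    if st[i,4]>200: print(st[i])
i=1+np.argmax(st[1:,4]); q=(l==i)
for r in range(90,230,10): 
    k=np.where(q[r])[0]; print(r,(k.min(),k.max()) if len(k) else None, t[r,330].tolist())
```

```text
[  274   104    93   126 10588]
90 None [154, 211, 245]
100 None [159, 212, 241]
110 (np.int64(274), np.int64(366)) [204, 205, 212]
120 (np.int64(274), np.int64(366)) [204, 204, 211]
130 (np.int64(274), np.int64(365)) [203, 204, 211]
140 (np.int64(274), np.int64(365)) [202, 202, 210]
150 (np.int64(275), np.int64(365)) [201, 202, 209]
160 (np.int64(276), np.int64(364)) [104, 103, 107]
170 (np.int64(276), np.int64(364)) [104, 104, 107]
180 (np.int64(276), np.int64(362)) [102, 102, 105]
190 (np.int64(277), np.int64(361)) [101, 101, 106]
200 (np.int64(277), np.int64(361)) [102, 102, 106]
210 (np.int64(278), np.int64(361)) [102, 102, 105]
220 (np.int64(278), np.int64(362)) [101, 101, 105]
```

Run:
```python
from h import *
f=lambda a,b,z:np.round(proj('w5',np.r_[np.array([.532,.028])+np.array([.960,.279])*a+np.array([-.279,.960])*b,z]),1)
for b,z in((.084,0),(.084,.028),(.08,.028),(.08,.005)): print(b,z,f(.03,b,z))
for a,z in((.059,0),(.059,.028),(.055,.028),(.055,.005)): print(a,z,f(a,.03,z))
t=cv2.imread('pics/w5.png').astype(int).sum(2)//3
print(t[92:116,390].tolist()); print('row170 from 390',t[170,390:450].tolist()); print(state() and '')
```

```text
0.084 0 [386.6 102.5]
0.084 0.028 [393.8 101.1]
0.08 0.028 [393.5 106. ]
0.08 0.005 [387.5 106.8]
0.059 0 [412.3 159.6]
0.059 0.028 [421.8 164.1]
0.055 0.028 [417.4 164.1]
0.055 0.005 [409.8 160.3]
[218, 219, 220, 221, 221, 213, 208, 200, 206, 199, 213, 222, 223, 233, 232, 232, 232, 232, 233, 232, 232, 232, 232, 232]
row170 from 390 [144, 143, 142, 140, 138, 137, 137, 137, 138, 139, 139, 141, 141, 141, 139, 136, 134, 133, 131, 116, 102, 100, 102, 100, 99, 98, 99, 137, 193, 186, 183, 211, 219, 220, 221, 220, 219, 217, 216, 215, 216, 215, 216, 217, 218, 218, 218, 217, 217, 215, 213, 210, 209, 211, 212, 211, 210, 207, 204, 201]
t 9.8 tcp [0.4984 0.0278 0.1076] th 16.42 gap 39.5 F 30.000410643406212 [-1.7  4.7 -1.4]
```

Request:
send_rows([
  [0,0,0.02,0,-1],
  [0,0,0.02,0,-1],
  [0,0,0.02,0,-1],
  [0,0,0,0,-1],
  [0,0,0,0,-1],
  [0,0,0,0,-1],
])

```text
time: 10.4
tcp_pos: [0.5014, 0.019, 0.0492]
eef_rot: [[-0.28, 0.96, 0.001], [0.96, 0.28, -0.0], [-0.001, 0.001, -1.0]]
ft_force: [0.6, -0.5, -2.3]
finger_gap: 0.452
finger_force: 30.0
```

Request:
send_rows([
  [0.003,0,0.015,0,-1],
  [0,0,0.015,0,-1],
  [0,0,0.01,0,-1],
  [0,0,0.006,0,-1],
  [0,0,0.004,0,-1],
  [0,0,0.002,0,-1],
  [0,0,0,0,-1],
])

```text
time: 11.1
tcp_pos: [0.5001, 0.0221, -0.0036]
eef_rot: [[-0.28, 0.96, 0.0], [0.96, 0.28, -0.0], [-0.0, 0.0, -1.0]]
ft_force: [0.1, 0.3, -1.6]
finger_gap: 0.455
finger_force: 30.0
```

Request:
send_rows([
  [0,0,0.002,0,-1],
  [0,0,0.001,0,-1],
  [0,0,0,0,-1],
])

```text
time: 11.4
tcp_pos: [0.5006, 0.0221, -0.0044]
eef_rot: [[-0.28, 0.96, 0.0], [0.96, 0.28, -0.0], [-0.001, 0.0, -1.0]]
ft_force: [-8.0, 0.8, 18.8]
finger_gap: 0.451
finger_force: 37.2
```

Request:
send_rows([
  [0,0,-0.001,0,-1],
  [0,0,0,0,1],
  [0,0,0,0,1],
  [0,0,0,0,1],
  [0,0,0,0,1],
  [0,0,-0.02,0,1],
  [0,0,-0.04,0,1],
  [0,0,-0.045,0,1],
  [0,0,-0.02,0,1],
  [0.04,0.0007,0,0,1],
  [0.04,0.0007,0,0,1],
  [0.04,0.0007,0,0,1],
  [0.04,0.0007,0,0,1],
  [0.04,0.0007,0,0,1],
  [0.03,0.0007,0,0,1],
  [0.0108,0.0002,0,0,1],
  [0,0,0,0,1],
  [0,0,0,0,1],
])

```text
time: 13.2
tcp_pos: [0.4366, 0.2537, 0.1189]
eef_rot: [[-0.28, 0.96, -0.001], [0.96, 0.28, -0.001], [-0.001, -0.001, -1.0]]
ft_force: [0.8, 0.3, 0.4]
finger_gap: 1.0
finger_force: 0.0
```

Run:
```python
from h import *
s=state(); snap('wrist','w6'); t=cv2.imread('pics/w6.png').astype(int)
print('pred',proj('w6',(.437,.2545,.084)))
def comps(m,mn=150):
    n,l,st,c=cv2.connectedComponentsWithStats(m.astype(np.uint8))
    for i in range(1,n):
        if st[i,4]>mn:
            k,_=cv2.findContours((l==i).astype(np.uint8),cv2.RETR_EXTERNAL,cv2.CHAIN_APPROX_NONE)
            (x,y),r=cv2.minEnclosingCircle(k[0]); print(st[i],c[i].round(1),'circ',round(x,1),round(y,1),round(r,1))
sat=t.max(2)-t.min(2)
print('white');comps((sat<30)&(t.min(2)>150))
print('dark');m=(t.max(2)<60);m[225:]=0;comps(m)
```

```text
t 13.2 tcp [0.4366 0.2537 0.1189] th 16.26 gap 88.0 F 0.0 [0.8 0.3 0.4]
pred (np.float64(320.6708247470982), np.float64(207.56395569834152))
white
[447  53  83  35 502] [489.3  70. ] circ 488.5 68.5 43.4
[ 283  171   69   67 3600] [317.2 204.3] circ 317.2 203.7 34.5
dark
[224  67  32  49 263] [246.5  94.3] circ 238.5 91.0 28.0
[ 387  193   42   32 1037] [406.3 210.2] circ 407.5 212.0 22.9
```

Request:
send_rows([
  [0.0036,-0.002,0.03,0,1],
  [0,0,0.035,0,1],
  [0,0,0.025,0,1],
  [0,0,0.012,0,1],
  [0,0,0.005,0,1],
  [0,0,0,0,-1],
  [0,0,0,0,-1],
  [0,0,0,0,-1],
  [0,0,0,0,-1],
  [0,0,0,0,-1],
  [0,0,0,0,-1],
  [0,0,0,0,-1],
  [0,0,0,0,-1],
])

```text
time: 14.55
tcp_pos: [0.4343, 0.2577, 0.0131]
eef_rot: [[-0.28, 0.96, 0.001], [0.96, 0.28, 0.0], [-0.0, 0.001, -1.0]]
ft_force: [-2.9, -0.4, 7.0]
finger_gap: 0.628
finger_force: 30.0
```

Request:
send_rows([
  [0,0,-0.015,0,-1],
  [0,0,-0.025,0,-1],
  [0,0,-0.02,0,-1],
  [-0.036,0.0095,0,0,-1],
  [-0.036,0.0095,0,0,-1],
  [-0.036,0.0095,0,0,-1],
  [-0.036,0.0095,0,0,-1],
  [-0.036,0.0095,0,0,-1],
  [-0.0174,0.0051,0,0,-1],
  [0,0,0,0,-1],
  [0,0,0.015,0,-1],
  [0,0,0.015,0,-1],
  [0,0,0,0,-1],
  [0,0,0,0,-1],
])

```text
time: 15.95
tcp_pos: [0.538, 0.0838, 0.0411]
eef_rot: [[-0.281, 0.96, -0.003], [0.96, 0.281, 0.0], [0.001, -0.003, -1.0]]
ft_force: [1.2, -0.7, -2.2]
finger_gap: 0.626
finger_force: 30.0
```

Run:
```python
from h import *
s=state(); snap('wrist','w7')
f=lambda a,b,z:np.round(proj('w7',np.r_[np.array([.5313,.0298])+np.array([.960,.279])*a+np.array([-.279,.960])*b,z]),1)
for b,z in((.084,0),(.084,.028),(.08,.028),(.08,.005)): print(b,z,f(.0,b,z))
for a,z in((.059,0),(.059,.028),(.055,.028),(.055,.005),(-.059,0),(-.059,.028),(-.055,.028)): print(a,z,f(a,.07,z))
print('bat corners',f(-.052,.075,.047),f(-.012,.075,.047))
t=cv2.imread('pics/w7.png').astype(int); print(s['tcp_pos'],t[60:130,320].sum(1).__floordiv__(3).tolist())
print(f(0,.08,.028))
c=int(f(-.03,.08,.028)[0]); print('col',c,t[90:170:2,c].tolist())
```

```text
t 15.95 tcp [0.538  0.0838 0.0411] th 16.33 gap 55.1 F 29.998602295372336 [ 1.2 -0.7 -2.2]
0.084 0 [292.1 163.6]
0.084 0.028 [288.1 170.2]
0.08 0.028 [288.3 176. ]
0.08 0.005 [291.6 169.9]
0.059 0 [368.1 181.6]
0.059 0.028 [374.5 190.5]
0.055 0.028 [368.7 190.5]
0.055 0.005 [363.9 183. ]
-0.059 0 [217.  181.2]
-0.059 0.028 [203.  190.1]
-0.055 0.028 [208.8 190.1]
bat corners [201.4 189.8] [265.9 190. ]
[0.53802586 0.08377784 0.0410601 ] [208, 209, 208, 209, 209, 209, 209, 209, 209, 209, 209, 210, 209, 210, 210, 210, 209, 209, 209, 209, 209, 209, 209, 209, 208, 208, 209, 209, 209, 208, 207, 207, 206, 207, 207, 207, 207, 208, 207, 208, 208, 208, 208, 209, 209, 210, 210, 209, 209, 209, 209, 208, 208, 208, 209, 208, 207, 207, 207, 207, 208, 208, 209, 209, 210, 211, 211, 212, 212, 213]
[288.3 176. ]
col 244 [[164, 223, 249], [164, 223, 249], [164, 222, 249], [163, 222, 249], [163, 221, 249], [162, 220, 249], [161, 219, 248], [160, 219, 248], [160, 219, 248], [160, 217, 247], [158, 217, 247], [159, 217, 247], [159, 217, 247], [158, 216, 247], [158, 216, 247], [157, 216, 247], [158, 215, 247], [157, 215, 247], [155, 212, 246], [86, 122, 159], [85, 119, 158], [84, 119, 158], [85, 120, 159], [85, 120, 158], [85, 120, 159], [84, 119, 157], [84, 118, 157], [84, 118, 157], [83, 118, 157], [83, 117, 156], [82, 117, 155], [81, 116, 154], [81, 115, 153], [81, 116, 153], [81, 116, 154], [150, 207, 243], [146, 202, 240], [62, 87, 110], [69, 95, 121], [66, 91, 115]]
```

Request:
send_rows([
  [-0.0012,0.0015,0,0,-1],
  [0,0,0.01,0,-1],
  [0,0,0.008,0,-1],
  [0,0,0.003,0,-1],
  [0,0,0.001,0,-1],
  [0,0,0,0,-1],
])

```text
time: 16.6
tcp_pos: [0.5411, 0.0819, 0.02]
eef_rot: [[-0.28, 0.96, -0.001], [0.96, 0.28, 0.0], [0.0, -0.001, -1.0]]
ft_force: [0.2, -0.5, -1.6]
finger_gap: 0.626
finger_force: 30.0
```

Request:
send_rows([
  [0,0,0.0015,0,-1],
  [0,0,0,0,1],
  [0,0,0,0,1],
  [0,0,0,0,1],
  [0,0,0,0,1],
  [0,0,-0.02,0,1],
  [0,0,-0.04,0,1],
  [0,0,-0.04,0,1],
  [-0.045,0.002,0,4.2,1],
  [-0.045,0,0,0,1],
  [-0.045,0,0,0,1],
  [-0.045,0,0,0,1],
  [-0.045,0,0,0,1],
  [-0.045,0,0,0,1],
  [-0.045,-0.003,0,0,1],
  [-0.03,-0.003,0,0,1],
  [-0.014,0,0,0,1],
  [0,0,0,0,1],
  [0,0,0,0,1],
])

```text
time: 18.5
tcp_pos: [0.6153, -0.2676, 0.1185]
eef_rot: [[-0.209, 0.978, -0.001], [0.978, 0.209, 0.001], [0.001, -0.0, -1.0]]
ft_force: [-0.9, -0.1, -1.4]
finger_gap: 1.001
finger_force: 0.0
```

```bash
cat >> h.py <<'E'
def comps(m,mn=150):
    n,l,st,c=cv2.connectedComponentsWithStats(m.astype(np.uint8))
    for i in range(1,n):
        if st[i,4]>mn:
            k,_=cv2.findContours((l==i).astype(np.uint8),cv2.RETR_EXTERNAL,cv2.CHAIN_APPROX_NONE)
            r=cv2.minAreaRect(k[0]); print(st[i],'rect',np.round(r[0],1),np.round(r[1],1),round(r[2],1),'circ',np.round(cv2.minEnclosingCircle(k[0])[1],1))
def intool(p):
    s=bot.sense(); print('in tool',(s['eef_rot'].T@(np.array(p)-s['tcp_pos'])).round(4))
E
python3 - <<'E'
from h import *
s=state(); snap('wrist','w8'); t=cv2.imread('pics/w8.png').astype(int)
print('pred',proj('w8',(.6563,-.2597,.078)))
g=cv2.imread('pics/w8.png',0)
sat=t.max(2)-t.min(2); m=(sat<40)&(t.max(2)>70); m[250:]=0; m[:,:235]=0;m[:,405:]=0; comps(m)
for r in (150,160,170,180,190,200,210,220,230,240): print(r,g[r,280:366:3].tolist())
E
```

```text
t 18.5 tcp [ 0.6153 -0.2676  0.1185] th 12.07 gap 88.1 F 0.0 [-0.9 -0.1 -1.4]
pred (np.float64(372.19748301525766), np.float64(207.25507287410915))
[ 235  157   38   70 1667] rect [242.5 192. ] [42.3 59.2] 24.1 circ 35.1
[ 332  165   73   65 4002] rect [368.3 196.9] [63.5 72.3] 88.7 circ 46.9
150 [214, 203, 196, 200, 199, 202, 204, 194, 188, 207, 202, 195, 145, 114, 112, 108, 103, 108, 104, 101, 103, 101, 103, 170, 190, 187, 193, 196, 192]
160 [147, 197, 198, 198, 200, 204, 199, 187, 204, 204, 197, 189, 111, 111, 107, 104, 104, 106, 101, 104, 101, 103, 107, 106, 103, 106, 109, 192, 192]
170 [99, 170, 112, 110, 114, 114, 110, 117, 116, 112, 108, 108, 112, 107, 105, 102, 107, 104, 113, 110, 111, 90, 20, 10, 11, 8, 10, 11, 10]
180 [110, 113, 110, 111, 115, 108, 116, 118, 114, 108, 106, 112, 107, 104, 100, 106, 104, 103, 118, 112, 112, 112, 111, 111, 111, 110, 111, 110, 111]
190 [112, 111, 107, 113, 112, 114, 118, 115, 110, 106, 110, 109, 104, 101, 105, 105, 101, 104, 119, 168, 163, 88, 87, 86, 86, 86, 86, 85, 86]
200 [113, 109, 110, 113, 110, 118, 116, 111, 106, 107, 109, 104, 103, 102, 105, 100, 105, 104, 119, 166, 158, 86, 85, 87, 86, 85, 85, 86, 86]
210 [110, 107, 113, 109, 119, 118, 113, 106, 106, 109, 105, 103, 103, 104, 102, 96, 104, 103, 117, 165, 174, 86, 86, 86, 87, 86, 85, 86, 84]
220 [106, 111, 114, 116, 119, 115, 110, 105, 109, 106, 102, 99, 104, 102, 96, 104, 103, 105, 109, 163, 175, 86, 86, 86, 85, 84, 84, 84, 84]
230 [108, 112, 120, 119, 117, 112, 107, 106, 107, 102, 101, 103, 103, 98, 102, 104, 104, 107, 104, 105, 113, 111, 110, 104, 156, 173, 185, 192, 186]
240 [110, 118, 120, 118, 114, 109, 105, 107, 103, 100, 101, 103, 100, 96, 101, 103, 108, 106, 105, 112, 119, 198, 190, 177, 172, 184, 192, 187, 185]
```

Request:
send_rows([
  [0,0.03,0,0.5,1],
  [0,0.011,0.01,0,1],
  [0,0,0.03,0,1],
  [0,0,0.035,0,1],
  [0,0,0.02,0,1],
  [0,0,0.01,0,1],
  [0,0,0,0,1],
  [0,0,0,0,-1],
  [0,0,0,0,-1],
  [0,0,0,0,-1],
  [0,0,0,0,-1],
  [0,0,0,0,-1],
  [0,0,0,0,-1],
  [0,0,0,0,-1],
  [0,0,0,0,-1],
])

```text
time: 20.05
tcp_pos: [0.6563, -0.261, 0.015]
eef_rot: [[-0.2, 0.98, 0.001], [0.98, 0.2, -0.001], [-0.001, 0.001, -1.0]]
ft_force: [-1.2, 0.9, 5.9]
finger_gap: 0.655
finger_force: 29.8
```

Request:
send_rows([
  [0,0,-0.015,0,-1],
  [0,0,-0.025,0,-1],
  [0,0,-0.02,-4.7,-1],
  [0.043,-0.003,0,0,-1],
  [0.043,-0.003,0,0,-1],
  [0.043,-0.003,0,0,-1],
  [0.043,-0.003,0,0,-1],
  [0.043,-0.003,0,0,-1],
  [0.03,-0.0007,0,0,-1],
  [0.0126,0,0,0,-1],
  [0,0,0.015,0,-1],
  [0,0,0.01,0,-1],
  [0,0,0,0,-1],
  [0,0,0,0,-1],
])

```text
time: 21.45
tcp_pos: [0.5682, -0.0188, 0.0478]
eef_rot: [[-0.278, 0.961, -0.002], [0.961, 0.278, 0.0], [0.001, -0.002, -1.0]]
ft_force: [0.4, -0.5, -2.3]
finger_gap: 0.652
finger_force: 29.8
```

Run:
```python
from h import *
s=state(); snap('wrist','w9'); snap('top','t9')
O=np.array([.5313,.0298]);X=np.array([.960,.279]);Y=np.array([-.279,.960])
d=s['tcp_pos'][:2]-O; print('tcp in tray',d@X,d@Y)
t=cv2.imread('pics/w9.png').astype(int); sat=t.max(2)-t.min(2)
P=lambda a,b,z:proj('w9',np.r_[O+X*a+Y*b,z])
print('jar lid pred',P(.023,.0485,.089),'bat end',P(-.032,.075,.047))
m=(sat<30)&(t.min(2)>140); m[250:]=0; comps(m)
print('bat');m=(sat<25)&(t.max(2)>50)&(t.max(2)<130); m[250:]=0; comps(m)
```

```text
t 21.45 tcp [ 0.5682 -0.0188  0.0478] th 16.15 gap 57.4 F 29.820357151329517 [ 0.4 -0.5 -2.3]
tcp in tray 0.02186094022220926 -0.05699574321154473
jar lid pred (np.float64(321.9052801778349), np.float64(28.005684488189928)) bat end (np.float64(220.29086606172987), np.float64(-3.9332485675014937))
[ 218    0   39   53 1652] rect [237.2  26. ] [53.9 36.1] 87.0 circ 32.2
[  261     0   128   103 11149] rect [324.5  51. ] [102. 127.] 90.0 circ 67.0
[ 227   58   33   50 1281] rect [243.   83.1] [49.4 30.5] 87.0 circ 28.1
[  531   105   109   145 10937] rect [585. 177.] [144. 108.] 90.0 circ 89.2
bat
[ 194    0  192  250 8501] rect [255.5 159.3] [280.4 158.5] 61.4 circ 142.0
[529 108  26 139 207] rect [541.7 177. ] [  1.6 140.2] 9.9 circ 70.1
[ 261  237  116   13 1319] rect [318.5 243. ] [ 12. 115.] 90.0 circ 57.7
```

Request:
send_rows([
  [0,0.001,0.01,0,-1],
  [0,0,0.01,0,-1],
  [0,0,0.005,0,-1],
  [0,0,0.002,0,-1],
  [0,0,0,0,-1],
])

```text
time: 22.05
tcp_pos: [0.569, -0.0172, 0.0212]
eef_rot: [[-0.28, 0.96, -0.001], [0.96, 0.28, 0.0], [0.001, -0.001, -1.0]]
ft_force: [0.9, -0.7, -2.3]
finger_gap: 0.658
finger_force: 29.8
```

Request:
send_rows([
  [0,0,0.0018,0,-1],
  [0,0,0,0,1],
  [0,0,0,0,1],
  [0,0,0,0,1],
  [0,0,0,0,1],
  [0,0,-0.02,0,1],
  [0,0,-0.04,0,1],
  [0,0,-0.04,8,1],
  [0,0,0,8,1],
  [0,0,0,8,1],
  [0,0,0,7.7,1],
  [-0.044,0.008,0,0,1],
  [-0.044,0.008,0,0,1],
  [-0.044,0.008,0,0,1],
  [-0.044,0.008,0,0,1],
  [-0.044,0.0076,0,0,1],
  [-0.025,0,0,0,1],
  [-0.0063,0,0,0,1],
  [0,0,0,0,1],
  [0,0,0,0,1],
])

```text
time: 24.05
tcp_pos: [0.5408, -0.2688, 0.1199]
eef_rot: [[0.266, 0.964, -0.0], [0.964, -0.266, 0.001], [0.001, -0.0, -1.0]]
ft_force: [-0.3, 0.1, -0.1]
finger_gap: 1.0
finger_force: 0.0
```

Run:
```python
from h import *
s=state(); snap('wrist','w10'); t=cv2.imread('pics/w10.png').astype(int); g=cv2.imread('pics/w10.png',0)
print('pred top',proj('w10',(.540,-.270,.072)),'spig',proj('w10',(.540,-.270,.096)))
sat=t.max(2)-t.min(2); m=(sat<25); m[260:]=0; m[:,:240]=0;m[:,400:]=0; comps(m)
for r in range(150,256,7): print(r,g[r,270:372:3].tolist())
```

```text
t 24.05 tcp [ 0.5408 -0.2688  0.1199] th -15.41 gap 88.0 F 0.0 [-0.3  0.1 -0.1]
pred top (np.float64(319.2492265382581), np.float64(205.11820226214888)) spig (np.float64(319.14743977937235), np.float64(214.69309561357198))
[ 282  161   72   71 4836] rect [317.5 196. ] [70. 71.] 90.0 circ 45.9
150 [197, 190, 195, 205, 199, 196, 197, 214, 138, 126, 125, 122, 118, 116, 119, 119, 121, 119, 109, 110, 112, 124, 124, 123, 111, 110, 112, 111, 114, 114, 165, 194, 204, 198]
157 [206, 195, 189, 200, 204, 198, 197, 202, 214, 214, 215, 213, 210, 202, 117, 118, 120, 121, 114, 110, 109, 114, 127, 125, 118, 110, 111, 110, 111, 114, 109, 112, 116, 115]
164 [115, 116, 113, 190, 204, 204, 195, 56, 57, 47, 36, 33, 33, 33, 33, 34, 33, 33, 33, 38, 34, 30, 31, 36, 52, 53, 91, 111, 109, 112, 114, 106, 115, 117]
171 [115, 116, 113, 105, 144, 75, 54, 55, 56, 54, 56, 53, 53, 53, 53, 52, 53, 52, 52, 52, 52, 53, 52, 54, 53, 53, 53, 52, 110, 109, 113, 111, 112, 117]
178 [116, 115, 118, 109, 89, 124, 135, 99, 92, 91, 92, 91, 91, 91, 91, 90, 90, 91, 90, 89, 89, 89, 89, 89, 88, 102, 123, 113, 87, 108, 111, 114, 107,
[... 1076 characters left out ...]
]
234 [98, 108, 111, 117, 115, 118, 116, 114, 118, 110, 106, 109, 120, 115, 110, 109, 119, 123, 121, 117, 121, 117, 119, 122, 120, 114, 113, 113, 130, 127, 188, 203, 201, 199]
241 [175, 185, 118, 113, 117, 116, 118, 116, 115, 119, 108, 107, 112, 120, 114, 111, 109, 122, 123, 118, 118, 119, 118, 121, 121, 115, 111, 115, 121, 200, 212, 208, 202, 203]
248 [187, 175, 190, 196, 202, 203, 164, 118, 116, 116, 118, 109, 106, 115, 118, 112, 110, 112, 121, 121, 118, 119, 119, 118, 121, 120, 114, 113, 180, 219, 218, 210, 206, 202]
255 [190, 184, 174, 192, 197, 204, 204, 205, 207, 203, 206, 202, 113, 107, 117, 116, 112, 109, 108, 122, 120, 116, 120, 119, 120, 122, 118, 113, 185, 205, 220, 213, 210, 205]
```

Request:
send_rows([
  [0,0,0.035,0,1],
  [0,0,0.035,0,1],
  [0,0,0.025,0,1],
  [0,0,0.012,0,1],
  [0,0,0,0,1],
  [0,0,0,0,-1],
  [0,0,0,0,-1],
  [0,0,0,0,-1],
  [0,0,0,0,-1],
  [0,0,0,0,-1],
  [0,0,0,0,-1],
  [0,0,0,0,-1],
])

```text
time: 25.3
tcp_pos: [0.541, -0.2705, 0.0141]
eef_rot: [[0.266, 0.964, 0.001], [0.964, -0.266, -0.001], [-0.0, 0.001, -1.0]]
ft_force: [-2.6, 1.4, 6.2]
finger_gap: 0.657
finger_force: 30.0
```

Request:
send_rows([
  [0,0,-0.02,0,-1],
  [0,0,-0.04,0,-1],
  [0,0,-0.04,-8,-1],
  [0,0,-0.015,-8,-1],
  [0,0,0,-8,-1],
  [0,0,0,-7.7,-1],
  [0.042,0.014,0,0,-1],
  [0.042,0.014,0,0,-1],
  [0.042,0.014,0,0,-1],
  [0.042,0.014,0,0,-1],
  [0.042,0.014,0,0,-1],
  [0.042,0.014,0,0,-1],
  [0.022,0.0134,0,0,-1],
  [0.0089,0,0,0,-1],
  [0,0,0,0,-1],
  [0,0,0,0,-1],
  [0,0,0,0,-1],
])

```text
time: 27.0
tcp_pos: [0.5549, 0.0273, 0.1279]
eef_rot: [[-0.278, 0.961, -0.0], [0.961, 0.278, -0.0], [-0.0, -0.0, -1.0]]
ft_force: [-0.2, -0.3, -1.5]
finger_gap: 0.658
finger_force: 30.0
```

Run:
```python
from h import *
s=state(); snap('wrist','w11'); snap('top','t11')
O=np.array([.5313,.0298]);X=np.array([.960,.279]);Y=np.array([-.279,.960])
d=s['tcp_pos'][:2]-O; print('tcp in tray',d@X,d@Y)
P=lambda n,a,b,z:np.round(proj(n,np.r_[O+X*a+Y*b,z]),1)
g=cv2.imread('pics/w10.png',0); print('w10 edges',g[160:240,300].tolist()); print(g[160:240,340].tolist())
for b in(-.025,0,.025): 
    p=np.array([.5408,-.2688])+b*np.array([.266,.964]); print('w10 pred',b,np.round(proj('w10',np.r_[p,.072]),1))
z=s['tcp_pos'][2]-.0141+.072
for b in(-.025,.025): p=s['tcp_pos']+b*s['eef_rot'][:,0]; print('w11 pred gen',b,np.round(proj('w11',np.r_[p[:2],z]),1))
g=cv2.imread('pics/w11.png',0); print('w11 c300',g[100:240,300].tolist())
t=cv2.imread('pics/w11.png').astype(int); sat=t.max(2)-t.min(2)
print('jar pred',P('w11',.0239,.0473,.089),'r edge',P('w11',.0239+.028,.0473,.089),P('w11',.0239,.0753,.089))
m=(sat<32)&(t.min(2)>130);m[220:]=0; comps(m)
```

```text
t 27.0 tcp [0.5549 0.0273 0.1279] th 16.15 gap 57.9 F 29.999743080697954 [-0.2 -0.3 -1.5]
tcp in tray 0.021972709303758546 -0.008948012013233694
w10 edges [210, 78, 52, 31, 36, 26, 32, 56, 57, 56, 57, 56, 56, 56, 75, 78, 89, 92, 92, 92, 92, 92, 92, 93, 92, 92, 92, 91, 92, 92, 91, 90, 91, 90, 91, 91, 91, 90, 90, 90, 90, 90, 91, 91, 90, 90, 91, 91, 90, 90, 90, 91, 90, 90, 90, 91, 90, 89, 88, 89, 88, 89, 89, 89, 88, 88, 90, 89, 89, 89, 90, 82, 106, 107, 106, 107, 107, 107, 107, 108]
[120, 52, 52, 52, 49, 46, 35, 53, 53, 53, 53, 52, 52, 54, 68, 80, 88, 89, 89, 89, 89, 89, 88, 88, 89, 88, 87, 88, 87, 88, 88, 88, 88, 88, 88, 88, 87, 87, 88, 88, 88, 87, 88, 87, 88, 88, 88, 87, 87, 87, 87, 88, 86, 86, 86, 87, 86, 87, 86, 87, 85, 86, 86, 86, 86, 86, 86, 86, 87, 86, 92, 139, 120, 121, 121, 121, 121, 121, 122, 122]
w10 pred -0.025 [319.8 231.8]
w10 pred 0 [319.8 203.5]
w10 pred 0.025 [319.8 173.6]
w11 pred gen -0.025 [319.8 314.3]
w11 pred gen 0.025 [319.7 218.9]
w11 c300 [221, 221, 221, 221, 220, 197, 211, 245, 248, 249, 249, 249, 249, 249, 249, 249, 249, 249, 249, 249, 249, 249, 249, 249, 249
[... 153 characters left out ...]
63, 162, 162, 162, 162, 162, 162, 162, 160, 156, 145, 123, 120, 119, 119, 119, 119, 118, 118, 117, 117, 117, 118, 117, 118, 118, 114, 62, 47, 47, 46, 45, 34, 10, 30, 44, 10, 23, 44, 25, 9, 32, 46, 46, 46, 46, 47, 46, 47, 46, 47, 48, 46, 47, 47, 46, 46, 47, 46, 47, 46, 52, 60, 67, 71, 73, 77, 76, 77, 76, 76, 76, 77, 76, 76, 77, 77, 76, 77, 77, 76, 76, 77, 77, 77]
jar pred [322.4 134.2] r edge [360.3 134.1] [322.4  94.1]
[235  99  45  31 896] rect [257. 114.] [30. 44.] 90.0 circ 26.3
[ 286   98   74   76 4343] rect [322.8 135.2] [73.5 74.2] 45.0 circ 37.7
[238 137  44  41 864] rect [259.9 155.8] [40.9 42. ] 85.6 circ 28.0
[ 478  152  162   68 9114] rect [558.5 185.5] [ 67. 161.] 90.0 circ 87.2
```

Request:
send_rows([
  [0,0,0.012,0,-1],
  [0,0,0.003,0,-1],
  [0,0,0,0,-1],
])

```text
time: 27.4
tcp_pos: [0.554, 0.0286, 0.1116]
eef_rot: [[-0.279, 0.96, -0.002], [0.96, 0.279, 0.0], [0.001, -0.002, -1.0]]
ft_force: [0.5, 0.3, -2.4]
finger_gap: 0.654
finger_force: 30.0
```

Run:
```python
from h import *
s=state()
O=np.array([.5313,.0298]);X=np.array([.960,.279]);Y=np.array([-.279,.960])
d=s['tcp_pos'][:2]-O; print('tcp in tray',d@X,d@Y)
```

```text
t 27.4 tcp [0.554  0.0286 0.1116] th 16.22 gap 57.5 F 29.999753991141915 [ 0.5  0.3 -2.4]
tcp in tray 0.021446572764873568 -0.007493345000545925
```

Request:
send_rows([
  [-0.0015,0.001,0.005,0,-1],
  [0,0,0.01,0,-1],
  [0,0,0.008,0,-1],
  [0,0,0.007,0,-1],
  [0,0,0,0,-1],
])

```text
time: 27.9
tcp_pos: [0.5553, 0.0277, 0.0814]
eef_rot: [[-0.28, 0.96, -0.003], [0.96, 0.28, 0.0], [0.001, -0.002, -1.0]]
ft_force: [0.3, 0.2, -2.1]
finger_gap: 0.656
finger_force: 30.0
```

Request:
send_rows([
  [0,0,0.015,0,-1],
  [0,0,0.015,0,-1],
  [0,0,0.015,0,-1],
  [0,0,0.01,0,-1],
  [0,0,0.004,0,-1],
  [0,0,0.001,0,-1],
  [0,0,0,0,-1],
])

```text
time: 28.6
tcp_pos: [0.5563, 0.0278, 0.023]
eef_rot: [[-0.28, 0.96, -0.0], [0.96, 0.28, 0.0], [0.0, -0.0, -1.0]]
ft_force: [0.6, -0.1, -1.7]
finger_gap: 0.656
finger_force: 30.0
```

Request:
send_rows([
  [0,0,0.002,0,-1],
  [0,0,0.001,0,-1],
  [0,0,0,0,-1],
])

```text
time: 28.9
tcp_pos: [0.5564, 0.0277, 0.0201]
eef_rot: [[-0.28, 0.96, 0.0], [0.96, 0.28, 0.0], [-0.0, 0.0, -1.0]]
ft_force: [0.4, 0.7, -2.4]
finger_gap: 0.656
finger_force: 30.0
```

Request:
send_rows([
  [0,0,0.001,0,-1],
  [0,0,0.001,0,-1],
  [0,0,0,0,1],
  [0,0,0,0,1],
  [0,0,0,0,1],
  [0,0,0,0,1],
  [0,0,0,0,1],
  [0,0,-0.02,0,1],
  [0,0,-0.04,0,1],
  [0,0,-0.04,0,1],
  [0,0,-0.02,0,1],
  [0,0,0,0,1],
  [0,0,0,0,1],
  [0,0,0,0,1],
])

```text
time: 30.3
tcp_pos: [0.555, 0.0278, 0.1361]
eef_rot: [[-0.28, 0.96, -0.003], [0.96, 0.28, 0.0], [0.001, -0.003, -1.0]]
ft_force: [0.1, -0.4, -0.7]
finger_gap: 0.997
finger_force: 0.0
```

Run:
```python
from h import *
s=state(); snap('wrist','w12')
im=cv2.imread('pics/w12.png'); cv2.imwrite('pics/c12.png',cv2.resize(im[0:260,170:470],None,fx=2.3,fy=2.3,interpolation=cv2.INTER_CUBIC))
g=cv2.imread('pics/w12.png',0)
p=s['tcp_pos'].copy(); 
for z in(.101,.077): print('spigot pred at tcp xy',z,proj('w12',np.r_[p[:2],z]))
u,v=map(int,proj('w12',np.r_[p[:2],.101]))
for r in range(v-22,v+18,2): print(r,g[r,u-20:u+22:2].tolist())
```

```text
t 30.3 tcp [0.555  0.0278 0.1361] th 16.25 gap 87.7 F 0.0 [ 0.1 -0.4 -0.7]
spigot pred at tcp xy 0.101 (np.float64(319.9885384331144), np.float64(208.32137605867314))
spigot pred at tcp xy 0.077 (np.float64(320.07609005152375), np.float64(199.76487807229645))
186 [79, 79, 79, 78, 79, 78, 79, 78, 78, 79, 78, 78, 76, 78, 77, 77, 78, 78, 77, 77, 77]
188 [79, 78, 78, 79, 79, 79, 79, 79, 78, 78, 78, 77, 78, 77, 77, 78, 78, 76, 76, 77, 76]
190 [79, 79, 79, 79, 79, 79, 79, 78, 78, 78, 78, 74, 75, 77, 78, 78, 78, 76, 76, 77, 77]
192 [79, 79, 79, 79, 79, 79, 78, 79, 77, 71, 68, 65, 65, 65, 70, 77, 77, 76, 75, 76, 77]
194 [79, 79, 79, 80, 79, 78, 78, 78, 72, 70, 68, 67, 66, 66, 65, 67, 77, 76, 76, 76, 76]
196 [79, 78, 78, 79, 78, 76, 78, 75, 71, 71, 69, 67, 66, 66, 65, 64, 73, 77, 76, 76, 77]
198 [78, 78, 77, 77, 78, 78, 78, 72, 72, 72, 72, 73, 72, 69, 66, 64, 71, 77, 77, 76, 77]
200 [77, 78, 77, 78, 77, 78, 78, 72, 74, 80, 87, 87, 84, 78, 72, 66, 69, 77, 76, 77, 76]
202 [78, 78, 77, 77, 77, 78, 78, 76, 84, 96, 107, 110, 108, 108, 84, 72, 67, 76, 76, 76, 76]
204 [78, 77, 78, 77, 77, 78, 77, 77
[... 280 characters left out ...]
, 77, 76, 101, 105, 104, 105, 105, 107, 107, 86, 72, 76, 75, 75, 76]
212 [77, 76, 76, 77, 77, 76, 77, 75, 85, 106, 103, 103, 103, 104, 100, 69, 75, 75, 75, 75, 75]
214 [76, 76, 76, 77, 76, 76, 77, 77, 75, 82, 102, 104, 102, 94, 69, 75, 76, 77, 75, 76, 75]
216 [77, 77, 76, 77, 76, 77, 76, 76, 77, 76, 74, 72, 69, 75, 75, 76, 76, 75, 74, 76, 74]
218 [76, 76, 75, 77, 76, 76, 77, 77, 76, 75, 75, 75, 74, 75, 76, 75, 75, 75, 76, 75, 75]
220 [76, 76, 77, 77, 77, 77, 76, 75, 75, 76, 76, 76, 75, 75, 75, 76, 76, 75, 75, 76, 75]
222 [78, 77, 77, 76, 76, 75, 74, 75, 75, 75, 75, 74, 75, 75, 76, 75, 75, 75, 75, 74, 73]
224 [76, 76, 76, 74, 76, 74, 75, 74, 75, 75, 75, 75, 75, 75, 74, 75, 75, 74, 73, 74, 74]
```

View pics/c12.png

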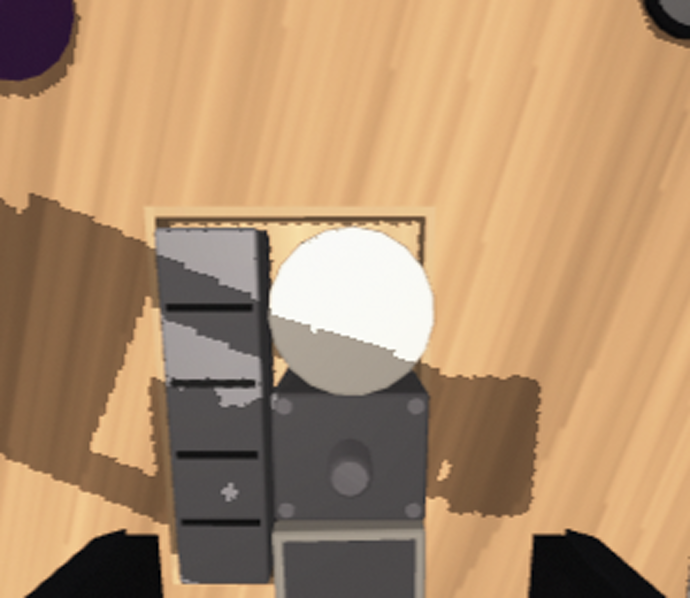

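The picture shows all four objects in the tray side by side: battery left, jar (350,310), generator (350,455) with its spigot at (350,478), and the speaker below. The measured spigot position agrees with the TCP at release, (0.5564, 0.028). Now the sleeve.

Request:
send_rows([
  [0.042,0.006,0,0,1],
  [0.042,0.006,0,0,1],
  [0.042,0.006,0,0,1],
  [0.042,0.006,0.01,0,1],
  [0.035,0.006,0.02,0,1],
  [0.02,0.006,0.016,0,1],
  [0,0,0,0,1],
  [0,0,0,0,1],
  [0,0,0,0,1],
])

```text
time: 31.25
tcp_pos: [0.5289, 0.2508, 0.0922]
eef_rot: [[-0.279, 0.96, 0.0], [0.96, 0.279, -0.0], [-0.0, -0.0, -1.0]]
ft_force: [0.6, -0.3, -0.2]
finger_gap: 0.998
finger_force: 0.0
```

Run:
```python
from h import *
s=state(); snap('wrist','w13'); t=cv2.imread('pics/w13.png').astype(int); g=cv2.imread('pics/w13.png',0)
print('pred sleeve',proj('w13',(.528,.2525,.044)),'at tcp',proj('w13',np.r_[s['tcp_pos'][:2],.044]),'base',proj('w13',np.r_[s['tcp_pos'][:2],0]))
m=(t.max(2)<75); m[250:]=0; m[:,:245]=0; m[:,395:]=0; comps(m,60)
for r in range(150,246,5): print(r,g[r,270:372:4].tolist())
```

```text
t 31.25 tcp [0.5289 0.2508 0.0922] th 16.2 gap 87.8 F 0.0 [ 0.6 -0.3 -0.2]
pred sleeve (np.float64(319.4410837606452), np.float64(201.14425596890132)) at tcp (np.float64(319.922459500953), np.float64(203.3424124028618)) base (np.float64(319.94892671906223), np.float64(190.10707752414416))
[ 299  170   39   46 1245] rect [318.5 192.6] [37.5 45.5] 8.1 circ 22.8
150 [184, 205, 210, 163, 123, 123, 121, 127, 115, 111, 118, 122, 118, 115, 112, 126, 124, 122, 210, 123, 212, 214, 207, 207, 207, 225]
155 [101, 115, 122, 122, 124, 122, 122, 124, 115, 111, 121, 120, 116, 114, 117, 127, 121, 123, 122, 125, 127, 122, 117, 121, 213, 225]
160 [104, 119, 123, 122, 123, 122, 124, 120, 116, 114, 123, 120, 115, 114, 125, 124, 121, 125, 122, 126, 125, 119, 118, 117, 135, 197]
165 [108, 121, 123, 123, 123, 122, 127, 117, 113, 118, 121, 117, 114, 114, 128, 123, 122, 123, 124, 127, 123, 117, 121, 124, 135, 216]
170 [115, 122, 123, 125, 122, 123, 124, 117, 113, 122, 120, 83, 41, 70, 126, 121, 124, 123, 125, 127, 120, 118, 121, 134, 132, 215]
175 [119, 123, 122, 123, 121, 124, 120, 116, 115, 51, 11, 11, 11, 
[... 1191 characters left out ...]
 126, 124, 122, 175, 114]
225 [120, 123, 125, 122, 117, 119, 119, 119, 120, 115, 114, 119, 124, 126, 128, 124, 119, 127, 122, 131, 126, 127, 124, 120, 116, 116]
230 [210, 213, 123, 123, 118, 121, 120, 118, 120, 114, 119, 118, 126, 127, 127, 122, 121, 124, 120, 127, 126, 127, 123, 205, 203, 125]
235 [212, 173, 121, 122, 120, 121, 121, 120, 118, 113, 121, 123, 126, 128, 127, 120, 124, 122, 126, 126, 128, 125, 122, 203, 203, 215]
240 [213, 212, 123, 120, 121, 121, 119, 121, 115, 115, 118, 124, 126, 129, 123, 121, 126, 120, 130, 126, 127, 124, 117, 205, 208, 215]
245 [213, 212, 125, 120, 121, 120, 118, 121, 114, 120, 121, 127, 127, 127, 120, 124, 124, 123, 126, 127, 125, 123, 184, 203, 214, 213]
```

Request:
send_rows([
  [0.004,-0.001,0.03,0,1],
  [0,0,0.035,0,1],
  [0,0,0.025,0,1],
  [0,0,0.015,0,1],
  [0,0,0.005,0,1],
  [0,0,0,0,-1],
  [0,0,0,0,-1],
  [0,0,0,0,-1],
  [0,0,0,0,-1],
  [0,0,0,0,-1],
  [0,0,0,0,-1],
  [0,0,0,0,-1],
  [0,0,0,0,-1],
  [0,0,0,0,-1],
  [0,0,0,0,-1],
])

```text
time: 32.8
tcp_pos: [0.5264, 0.2554, -0.0179]
eef_rot: [[-0.28, 0.96, -0.0], [0.96, 0.28, 0.0], [0.0, -0.0, -1.0]]
ft_force: [-1.0, 0.4, 0.9]
finger_gap: 0.348
finger_force: 30.0
```

Run:
```python
from h import *
s=state(); snap('wrist','w14'); g=cv2.imread('pics/w14.png',0)
p=s['tcp_pos']
for d in(-.016,-.010,0,.010,.016): print(d,np.round(proj('w14',np.r_[(p+d*s['eef_rot'][:,0])[:2],.044]),1))
for r in range(195,290,3): print(r,g[r,270:372:4].tolist())
```

```text
t 32.8 tcp [ 0.5264  0.2554 -0.0179] th 16.25 gap 30.6 F 30.000163322836215 [-1.   0.4  0.9]
-0.016 [319.8 303.7]
-0.01 [319.8 292.6]
0 [319.8 273.5]
0.01 [319.8 253.6]
0.016 [319.8 241.2]
195 [135, 134, 135, 138, 133, 128, 126, 124, 129, 137, 133, 130, 129, 126, 125, 131, 140, 139, 136, 134, 136, 137, 136, 137, 140, 139]
198 [135, 134, 134, 138, 131, 128, 125, 125, 131, 136, 132, 130, 127, 126, 126, 133, 140, 138, 135, 134, 138, 136, 136, 139, 140, 139]
201 [134, 134, 136, 138, 130, 129, 124, 126, 134, 134, 133, 129, 127, 126, 125, 137, 140, 137, 134, 134, 138, 135, 135, 139, 140, 138]
204 [135, 135, 137, 136, 130, 128, 123, 127, 134, 134, 131, 129, 127, 126, 127, 139, 139, 136, 135, 135, 138, 135, 137, 140, 140, 137]
207 [135, 135, 138, 135, 130, 127, 124, 128, 135, 133, 131, 128, 127, 126, 130, 141, 139, 135, 132, 136, 137, 136, 137, 139, 141, 137]
210 [134, 135, 138, 134, 129, 126, 124, 131, 136, 132, 131, 128, 127, 126, 134, 141, 138, 134, 133, 137, 136, 136, 138, 140, 139, 135]
213 [134, 135, 138, 133, 129, 125, 126, 131, 135, 132, 127, 62, 34, 14, 80, 139, 137, 134, 134, 138, 
[... 2142 characters left out ...]
4, 12, 13, 12, 16, 18, 17, 14, 18, 19, 17, 18]
273 [18, 16, 18, 19, 16, 20, 17, 12, 12, 12, 11, 13, 13, 10, 14, 13, 14, 13, 14, 17, 18, 17, 18, 18, 17, 18]
276 [19, 19, 20, 17, 16, 19, 19, 13, 12, 11, 13, 11, 11, 13, 13, 12, 12, 13, 17, 18, 16, 18, 18, 20, 19, 19]
279 [32, 32, 32, 17, 16, 18, 17, 14, 11, 11, 12, 13, 11, 12, 11, 13, 14, 13, 18, 17, 17, 19, 20, 31, 30, 29]
282 [38, 38, 40, 37, 36, 37, 35, 36, 34, 34, 34, 34, 34, 34, 35, 35, 35, 35, 36, 36, 34, 37, 36, 38, 39, 38]
285 [46, 46, 46, 48, 47, 47, 47, 46, 46, 47, 46, 47, 46, 46, 46, 46, 48, 47, 46, 46, 45, 47, 47, 46, 46, 46]
288 [47, 47, 48, 47, 48, 47, 48, 46, 46, 47, 46, 46, 45, 46, 46, 47, 45, 45, 46, 45, 46, 46, 45, 46, 46, 45]
```

Request:
send_rows([
  [0,0,-0.02,0,-1],
  [0,0,-0.04,0,-1],
  [0,0,-0.04,0,-1],
  [0,0,-0.02,0,-1],
  [-0.04,-0.006,0,0,-1],
  [-0.04,-0.006,0,0,-1],
  [-0.04,-0.006,0,0,-1],
  [-0.04,-0.006,0,0,-1],
  [-0.035,-0.006,0,0,-1],
  [-0.02,-0.0046,0,0,-1],
  [-0.0103,0,0,0,-1],
  [0,0,0,0,-1],
  [0,0,0,0,-1],
  [0,0,0,0,-1],
  [0,0,0,0,-1],
])

```text
time: 34.35
tcp_pos: [0.5561, 0.0305, 0.1019]
eef_rot: [[-0.281, 0.96, -0.0], [0.96, 0.281, 0.0], [0.0, -0.0, -1.0]]
ft_force: [-0.0, -0.4, 0.1]
finger_gap: 0.346
finger_force: 30.0
```

Run:
```python
from h import *
s=state(); snap('wrist','w15'); g=cv2.imread('pics/w15.png',0).astype(int)
intool((.5561,.0294,0)); p=s['tcp_pos']; z=p[2]+.0179+.044
for d in(.010,.016): print(d,np.round(proj('w15',np.r_[(p+d*s['eef_rot'][:,0])[:2],z]),1))
print('spigot top/base far edges',[np.round(proj('w15',np.r_[np.array([.5564,.0282])+d*s['eef_rot'][:2,0],zz]),1) for d,zz in((0,.101),(.008,.101),(.0,.077),(.008,.077),(.025,.077))], 'sleeve bottom far', np.round(proj('w15',np.r_[(p+.016*s['eef_rot'][:,0])[:2],z-.044]),1))
print(g[170:262,318].tolist())
t=cv2.imread('pics/w15.png').astype(int); sat=t.max(2)-t.min(2)
m=(sat<32)&(t.min(2)>130);m[220:]=0; comps(m)
```

```text
t 34.35 tcp [0.5561 0.0305 0.1019] th 16.34 gap 30.5 F 29.999933487180428 [-0.  -0.4  0.1]
in tool [-0.0009 -0.0003  0.102 ]
0.01 [319.7 253.5]
0.016 [319.7 241.2]
spigot top/base far edges [array([319.4, 227.2]), array([319.3, 215.9]), array([319.4, 215.4]), array([319.4, 205.1]), array([319.4, 182.7])] sleeve bottom far [319.8 210. ]
[159, 158, 159, 158, 157, 157, 158, 157, 158, 158, 156, 157, 156, 148, 96, 79, 77, 78, 77, 78, 77, 76, 77, 77, 78, 77, 77, 78, 77, 77, 77, 78, 78, 77, 76, 71, 66, 66, 66, 65, 66, 67, 64, 21, 8, 7, 8, 7, 8, 9, 9, 7, 10, 8, 6, 9, 8, 8, 7, 7, 8, 8, 8, 7, 5, 7, 9, 8, 8, 8, 7, 7, 8, 6, 11, 19, 19, 18, 16, 14, 15, 12, 11, 12, 11, 9, 9, 7, 8, 9, 11, 9]
[ 279   99   83   85 5499] rect [320. 141.] [84. 82.] 90.0 circ 42.4
[223 100  50  27 831] rect [247.5 112.6] [49.9 25. ] 2.2 circ 27.5
[ 227  139   48   36 1135] rect [250.5 155.9] [35.1 46.7] 88.5 circ 28.7
[ 490  160  150   60 7383] rect [564.5 189.5] [ 59. 149.] 90.0 circ 80.1
[243 196  22  13 220] rect [253.5 202. ] [21. 12.] 0.0 circ 11.4
```

Request:
send_rows([
  [-0.0006,-0.0003,0.006,0,-1],
  [0,0,0.006,0,-1],
  [0,0,0.004,0,-1],
  [0,0,0.004,0,-1],
  [0,0,0.003,0,-1],
  [0,0,0.002,0,-1],
  [0,0,0,0,-1],
])

```text
time: 35.1
tcp_pos: [0.556, 0.0286, 0.0767]
eef_rot: [[-0.28, 0.96, -0.0], [0.96, 0.28, 0.0], [0.0, -0.0, -1.0]]
ft_force: [0.4, -0.8, -0.5]
finger_gap: 0.346
finger_force: 30.0
```

Request:
send_rows([
  [0,0,0.005,0,-1],
  [0,0,0.005,0,-1],
  [0,0,0.004,0,-1],
  [0,0,0.002,0,-1],
  [0,0,0,0,-1],
])

```text
time: 35.6
tcp_pos: [0.5558, 0.0287, 0.0605]
eef_rot: [[-0.28, 0.96, -0.001], [0.96, 0.28, 0.0], [0.0, -0.001, -1.0]]
ft_force: [-0.7, -0.0, 0.1]
finger_gap: 0.341
finger_force: 30.0
```

Going smoothly; next is the last 2 mm until contact.

Request:
send_rows([
  [0,0,0.001,0,-1],
  [0,0,0.001,0,-1],
  [0,0,0.0005,0,-1],
  [0,0,0,0,-1],
])

```text
time: 36.0
tcp_pos: [0.5564, 0.0286, 0.059]
eef_rot: [[-0.28, 0.96, 0.0], [0.96, 0.28, -0.0], [-0.0, 0.0, -1.0]]
ft_force: [-1.8, 0.2, 4.6]
finger_gap: 0.347
finger_force: 30.0
```

Request:
send_rows([
  [0,0,0,0,1],
  [0,0,0,0,1],
  [0,0,0,0,1],
  [0,0,0,0,1],
  [0,0,0,0,1],
  [0,0,-0.02,0,1],
  [0,0,-0.04,0,1],
  [0,0,-0.04,0,1],
  [-0.02,0,-0.02,0,1],
  [-0.03,0,0,0,1],
  [0,0,0,0,1],
  [0,0,0,0,1],
  [0,0,0,0,1],
])

```text
time: 37.3
tcp_pos: [0.5695, -0.0186, 0.1778]
eef_rot: [[-0.28, 0.96, -0.001], [0.96, 0.28, 0.001], [0.001, -0.001, -1.0]]
ft_force: [-0.1, 0.1, -0.1]
finger_gap: 0.998
finger_force: 0.0
```

Run:
```python
from h import *
s=state(); snap('wrist','w16'); snap('scene','s16'); t=cv2.imread('pics/w16.png').astype(int); g=t.sum(2)//3
S=(.5564,.0282)
print('pred sleeve top/foot',proj('w16',S+(.121,)),proj('w16',S+(.077,)),'r px', [proj('w16',np.r_[np.array(S)+.016*s['eef_rot'][:2,i],.121]) for i in(0,1)])
m=(t.max(2)<40); m[225:]=0;m[:,:245]=0;m[:,395:]=0; comps(m,60)
O=np.array([.5313,.0298]);X=np.array([.960,.279]);Y=np.array([-.279,.960])
P=lambda a,b,z:np.round(proj('w16',np.r_[O+X*a+Y*b,z]),1)
print('bat +y corners pred',P(-.052,.075,.047),P(-.012,.075,.047),'if z .052',P(-.052,.075,.052),P(-.012,.075,.052))
sat=t.max(2)-t.min(2); m=(sat<28)&(t.max(2)>60)&(t.max(2)<235); m[200:]=0
u=int(P(-.032,.06,.047)[0])
for c in(u-12,u,u+12): print(c,[int(v) for v in sat[60:130:2,c]])
for r in(110,125,140): print(r,sat[r,210:300:2].tolist())
# speaker, tested vertical edges in scene: predicted positions
```

```text
t 37.3 tcp [ 0.5695 -0.0186  0.1778] th 16.26 gap 87.8 F 0.0 [-0.1  0.1 -0.1]
pred sleeve top/foot (np.float64(320.7101221756134), np.float64(142.59583199212946)) (np.float64(320.6699814033347), np.float64(138.51253383266183)) r px [(np.float64(320.71928312613244), np.float64(122.08738710605432)), (np.float64(340.5667109948663), np.float64(142.59253151074907))]
[249  80  33   3  75] rect [265.  81.] [ 2. 32.] 90.0 circ 16.0
[251 112  32   2  61] rect [266.5 112.5] [ 1. 31.] 90.0 circ 15.5
[302 122  38  40 795] rect [320.5 141.5] [39. 37.] 90.0 circ 19.8
bat +y corners pred [243.1  48.9] [284.2  48.9] if z .052 [241.8  47.7] [283.5  47.7]
252 [7, 7, 7, 7, 6, 6, 6, 6, 6, 5, 2, 3, 7, 6, 6, 7, 8, 9, 7, 8, 7, 7, 7, 4, 3, 3, 0, 2, 3, 3, 3, 3, 3, 3, 4]
264 [7, 6, 7, 6, 7, 6, 5, 6, 7, 6, 2, 2, 7, 7, 7, 7, 7, 6, 5, 6, 6, 7, 8, 7, 8, 7, 1, 2, 4, 4, 3, 3, 3, 3, 3]
276 [6, 7, 8, 8, 8, 7, 8, 7, 7, 7, 3, 2, 7, 7, 6, 5, 7, 6, 7, 7, 6, 6, 8, 8, 6, 7, 2, 4, 6, 3, 3, 3, 4, 3, 4]
110 [60, 62, 63, 63, 65, 64, 62, 62, 61, 64, 63, 61, 63, 64, 63, 65, 65, 60, 58, 12, 3, 3, 4, 3, 4, 4, 6, 7, 6, 8, 7, 8, 7, 7, 6, 6, 7, 8, 2, 1, 41, 51, 49, 50, 50]
125 [63, 64, 64, 67, 64, 62, 61, 63, 63, 63, 62, 64, 63, 63, 65, 63, 101, 99, 87, 72, 3, 3, 3, 3, 3, 3, 3, 3, 3, 3, 4, 4, 3, 4, 3, 3, 3, 4, 2, 1, 4, 7, 6, 6, 7]
140 [63, 65, 66, 62, 65, 68, 65, 64, 62, 64, 65, 63, 88, 100, 102, 99, 99, 99, 94, 90, 23, 7, 7, 7, 5, 6, 6, 3, 6, 6, 6, 3, 4, 4, 3, 3, 3, 3, 3, 2, 2, 3, 3, 4, 4]
```

Run:
```python
from h import *
t=cv2.imread('pics/w16.png').astype(int); sat=t.max(2)-t.min(2); g=t.sum(2)//3
O=np.array([.5313,.0298]);X=np.array([.960,.279]);Y=np.array([-.279,.960])
def loc(u,v,z): d=atz('w16',u,v,z)[:2]-O; return np.round([d@X*1e3,d@Y*1e3],1)
for r in(55,70,95,125,150,175,195): 
    k=[c for c in range(225,300) if sat[r,c]<20]; 
    print(r,k[0],k[-1],'left',loc(k[0],r,.047),g[r,270:296].tolist())
print('col 262 rows',g[40:60,262].tolist(),sat[40:60,262].tolist())
b=[r for r in range(40,225) if g[r,262]<45]; print('bars',b,[loc(262,r,.047)[1] for r in b])
c=[r for r in range(120,230) if 1]; print('speaker col 320',g[150:225,320].tolist()); print('spk far edge pred',proj('w16',np.r_[O+X*.023+Y*(-.0356),.083]))
```

```text
55 245 299 left [-50.5  69.5] [163, 162, 162, 164, 164, 165, 165, 165, 164, 165, 165, 166, 166, 139, 86, 49, 43, 40, 158, 193, 195, 197, 198, 199, 213, 239]
70 246 299 left [-50.5  56. ] [163, 162, 162, 162, 163, 163, 163, 163, 163, 164, 164, 164, 164, 153, 116, 65, 43, 44, 39, 117, 228, 246, 247, 247, 247, 247]
95 248 299 left [-50.   32.5] [161, 161, 161, 161, 162, 162, 162, 162, 161, 162, 162, 163, 163, 164, 148, 104, 59, 43, 43, 52, 92, 173, 195, 197, 198, 179]
125 250 299 left [-49.9   3. ] [81, 81, 81, 81, 80, 80, 81, 81, 81, 81, 81, 80, 80, 80, 81, 75, 58, 46, 44, 38, 99, 144, 162, 166, 166, 166]
150 251 299 left [-50.5 -22.8] [156, 156, 156, 156, 156, 156, 156, 157, 156, 157, 157, 157, 156, 157, 156, 158, 140, 86, 46, 44, 46, 62, 77, 80, 80, 80]
175 252 299 left [-51.1 -49.9] [79, 79, 79, 78, 77, 78, 78, 79, 78, 78, 78, 78, 78, 78, 78, 79, 77, 69, 52, 43, 64, 126, 154, 158, 124, 87]
195 254 299 left [-50.3 -72.5] [79, 79, 79, 78, 78, 79, 78, 77, 77, 78, 78, 78, 77, 77, 78, 77, 77, 74, 64, 65, 68, 84, 130, 153, 154, 121]
col 262 rows [173, 173, 174, 186, 186, 186, 182, 91, 65, 144, 160, 161, 162, 163, 161, 161, 161, 162, 161, 162] [100, 100, 99, 89, 89, 89, 89, 50, 22, 6, 8, 7, 7, 8, 7, 7, 7, 6, 7, 6]
bars [80, 81, 82, 112, 113, 142, 170, 171] [np.float64(46.7), np.float64(45.8), np.float64(44.8), np.float64(16.0), np.float64(15.0), np.float64(-14.4), np.float64(-44.4), np.float64(-45.5)]
speaker col 320 [8, 8, 7, 8, 8, 11, 18, 21, 18, 14, 12, 21, 70, 66, 75, 96, 113, 141, 156, 154, 116, 78, 78, 77, 77, 77, 77, 78, 77, 77, 78, 77, 77, 77, 77, 77, 77, 76, 77, 76, 77, 77, 77, 76, 76, 76, 76, 75, 76, 76, 76, 77, 95, 153, 151, 134, 95, 96, 96, 95, 96, 97, 97, 97, 97, 98, 98, 98, 98, 99, 98, 99, 97, 95, 95]
spk far edge pred (np.float64(319.94482931210314), np.float64(167.73793751404486))
```

The bars sit evenly 30 mm apart at z=0.047, so the battery lies flat. The sleeve and speaker are where predicted, so I'm handing in.

```bash
python3 -c "
from h import *
print(ticket.sign_off())"
```

```text
the job is handed in; nothing more can be done
None
```

The job is handed in at about 37 s: battery case, jar, generator and speaker stand in the tray and the sleeve is seated on the spigot, by my last camera measurements, but the sign-off returned no verdict and I didn't re-check the spool, tin and screwdriver.

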